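# Stand the ballasted float heavy end down

### The arm

A 6-joint arm with a two-finger parallel gripper is mounted at the origin on the work surface. World frame = base frame: x ahead of the robot, y to its left, z up, the work surface at z = 0. Lengths are in mm, angles in rad, forces in N, time in s.
With the tool pointing down it reaches from about 325 to 900 mm from the base axis. Payload 6.1 kg.
Tool frame: the origin (TCP) lies on the mounting face of the last link; the fingertips stand 182 mm ahead of it and the grasp point (between the pads) lies 164 mm ahead of it; x points along the fingers, y is the direction in which the jaws open and shut, and the axes are right-handed (so a half turn about x gives the same grasp; the last joint's range is limited). The gripper opens to 87 mm and grips with 3 to 60 N. Pads are 19 mm wide; open, the fingers measure 117 mm over their backs; the gripper's body (75 mm by 190 mm) begins 51 mm behind the grasp point.
Start: joints at [0.978, 0.22, 1.526, -0, 1.395, -0.126], TCP at [281.267, 558.127, 404.738] pointing down, gripper open.
Joint ranges: [-2.98, 2.98], [-0.91, 2.08], [0.09, 2.57], [-1.24, 4.39], [0.2, 2.65], [-2.68, 2.68]. Speed limits (rad/s): [2.57, 2.57, 3.01, 3.14, 3.14, 3.14].

### API

Orientations are given as a rotation vector (axis times angle).
In Python, from bench import status, eyes, env gives the robot as it stands. The module is installed in compiled form; this text tells all that it offers.
- The arm moves only by the tool carry_out, never from a script. Its argument "moves" is a list of rows, each a list of 7 numbers: the shift along the tool's x, y, z in m, then the turn, a rotation vector about the tool's x, y, z in degrees, then the closure, from 0 (fully open) to 1 (shut). A call has 1 to 20 rows; each row is the pose to reach, as a shift and turn from the pose commanded when the call began, along the tool's axes at that moment; what a row does not reach only later rows make up. A row lasts 1/10 s, in which the tool goes at most 50 mm and 8.59 degrees, less where a joint would pass 70% of its speed; a pose out of reach is approached as far as the arm can. A call with a gripper value outside its range is refused whole. The fingers move at their own pace and stop on an object; "grip_force" is the grip in N (left out, the last holds). Time passes only in rows, so rows that repeat a pose let the fingers close. It gives the time, the measured TCP pose, the force and the opening at its end, in the units of the state.
- status.observe(): the state, without advancing time (a new reading comes with each control period).
- eyes.camera(name): name is "side" or "top"; returns a dict with "pixels" (480x640x3 uint8, blue, green, red), "K" (3x3 intrinsics, pixels), "k1" (the pictures are not rectified: a ray, as slopes to the right and down, at radius r is drawn at 1 + k1 r^2 times it, then the intrinsics apply), "R" (3x3) and "t" (3): a world point X has camera coordinates R X + t. Camera axes: x right, y down, z forward; pixel columns grow to the right and rows downward; lengths in mm; the calibration is good to about 2 mm. A picture is of the moment at which its call begins. There is no depth.
- env.sign_off(): hands the job in, once; it reports no verdict.
Trained networks look in the newest picture that a camera, given by its name, has taken for a name from the list of things; names that differ only in an ending like _2 or _b are one class to them, and where a whole thing is asked for, a point or a joint stands for the part that bears it (a point fixed in the world has none). Each returns a list of dicts, best first, with "score" (0 to 1); they miss things now and then, are a little off and sometimes report something else, mostly with a low value. They report only what shows in the picture. A call takes as long as a camera call. They do not tell look-alikes from the thing itself.
- eyes.boxes_of(thing, camera): "at" ([x, y, z] in mm, in the coordinates of the camera as it stood for that picture, good to about 4 mm: the middle of the surface that is visible of it).
The state is a dict: "t": time; "q": joint angles; "joint_vel": joint speeds; "tau": joint torques, N m; "position": TCP position; "orientation": TCP orientation; "force": force on the tool from outside, world axes, zero at the start; "ft_torque": the same for the moment, N m; "grip_width": opening from 0.0 (shut) to 1.0 (fully open).
Only numpy, scipy, OpenCV 4.12 (cv2) and the standard library are available. Lean on these libraries where they do the work, as an engineer would, in place of code of your own. Each camera call takes 0.05 s, during which the arm holds its last target.

### The job

The metal eight-sided float lying in the grey tray has a weight hidden in one end, and its two ends look alike. Lift it by its middle, about 10 cm clear of the tray, to feel which end is heavy, lay it down flat in the tray again and let go, then take it nearer one end and stand it upright, heavy end down, on the middle of the round black rubber pad, without letting it drop. Leave it standing there by itself and do not shift or knock over the other things in the tray and round the pad.

Things in the scene. Friction and masses are not known exactly. Their poses are not given: they have to be found in the camera images.
- float: Aluminium-coloured eight-sided bar, 160 mm long, 36 mm across flats (flats 15 mm wide), ends capped by shallow domes: 168 mm over all. Origin at its middle, x along the bar; lies on a flat. About 0.29 kg (0.27 to 0.33). A slug inside one end, +x or -x by chance, puts the centre of mass about 35 mm (33 to 37) from the middle towards that end. Both ends look alike.
- float_end_a (a point): Tip of the float's +x dome, 84 mm from the middle; may be the heavy or the light end. Held across by its middle, the float sinks at the heavy end in a light grip (some 3 to 5 N), or loads the wrist with 0.1 N m in a firm one (20 N). On its heavy end it stands by itself and rocks upright from up to 10 degrees; from its light end it topples.
- float_end_b (a point): Tip of the float's -x dome, likewise. To stand the float up without turning the wrist: pinch it lightly (8 N) across, about 52 mm from its middle towards the light end, then move the gripper up and over the heavy end in an arc of 134 mm, the heavy end staying on the tray floor; the bar turns between the finger pads. The grip point is then 136 mm above the foot.
- tray: Grey plastic tray, fixed, 250 mm (its x) by 310 mm (its y), 22 mm high, walls 5 mm, floor 5 mm thick. Origin at the centre of its underside, on the table. The float starts near its middle, at any yaw; four small things stand in its corners.
- pad: Round black rubber pad on the table, fixed, 90 mm diameter, 6 mm thick. Origin at the centre of its underside; its top is 6 mm higher.
- dish: Bystander: flat round glass dish with lid, 60 mm diameter, 15 mm high, in a corner of the tray. Origin at the centre of its underside.
- pot: Bystander: small white specimen pot with grey cap, 38 mm diameter, 45 mm high, in a corner of the tray. Origin at the centre of its underside.
- slidebox: Bystander: black slide box 70 x 32 x 28 mm, long along its x, in a corner of the tray. Origin at the centre of its underside.
- stopper: Bystander: black rubber stopper, 28 mm diameter at the foot, 36 mm at the top, 28 mm high, in a corner of the tray. Origin at the centre of its underside.
- bottle_a: Bystander: amber bottle, 48 mm diameter, 92 mm high, near the pad. Origin at the centre of its underside.
- bottle_b: Bystander: white jar, 52 mm diameter, 80 mm high, near the pad. Origin at the centre of its underside.
- beaker: Bystander: glass beaker, 58 mm diameter, 75 mm high, near the pad. Origin at the centre of its underside.
Mind the look-alikes: they are no part of the job. What is meant by the float is not orange, and is the larger of those in its own colour.

How it is judged:
By the outcome, as a careful person would: the job done as asked, in the order asked, and still so for the second after the job is handed in, with the robot touching nothing.
It also fails if it takes over 62 s, if anything falls off the work surface, if the arm or the gripper's body presses on something with over 40 N, if the wrist force passes 120 N, or if a joint passes its speed limit or range.

## Working session

There is one attempt and no reset: what is moved stays moved. The work goes in short steps, Python scripts to look and compute and a tool call to move; the robot and the scene stay as the last step left them, time stands still between calls to the robot, and variables do not carry over. Pictures are saved under pics/ and viewed, and the job is handed in when it is done.

Besides the shell and the picture viewer there is one more tool, called as name(argument=value, ...) on one line, values as JSON. carry_out: Moves the arm, as the interface text tells. Its arguments: {"type":"object","properties":{"moves":{"type":"array","items":{"type":"array","items":{"type":"number"}}},"grip_force":{"type":"number"}},"required":["moves"]}

```bash
mkdir -p pics; cat > h.py <<'E'
import numpy as np, cv2
from bench import status, eyes, env
from scipy.spatial.transform import Rotation as Ro
def cam(n,save=None):
    c=eyes.camera(n)
    if save: cv2.imwrite('pics/'+save,c['pixels'])
    return {k:(np.array(v) if k!='k1' else v) for k,v in c.items()}
def proj(c,X):
    p=c['R']@np.array(X,float)+c['t']; s=p[:2]/p[2]; s=s*(1+c['k1']*(s@s)); return (c['K']@np.r_[s,1])[:2]
def ray(c,uv):
    d=np.linalg.inv(c['K'])@np.r_[uv,1]; d=d[:2]; s=d.copy()
    for _ in range(30): s=d/(1+c['k1']*(s@s))
    o=-c['R'].T@c['t']; return o,c['R'].T@np.r_[s,1]
def atz(c,uv,z):
    o,d=ray(c,uv); return o+d*(z-o[2])/d[2]
def world(c,p): return c['R'].T@(np.array(p)-c['t'])
def st():
    s=status.observe()
    for k in s: print(k,np.round(s[k],3))
    return s
E
python3 - <<'E'
from h import *
st()
for n in('top','side'):
    c=cam(n,n+'0.png'); print(n,np.round(-c['R'].T@c['t']),c['k1'],c['K'][0,0])
    for th in['float','float_end_a','tray','pad','dish','pot','slidebox','stopper','bottle_a','beaker']:
        for r in eyes.boxes_of(th,n)[:4]:
            w=world(c,r['at']); print(th,round(r['score'],2),np.round(w),np.round(proj(c,w)))
E
```

```text
t 0.0
q [ 0.978  0.221  1.528 -0.     1.395 -0.126]
joint_vel [ 0.001 -0.001  0.    -0.001  0.     0.   ]
tau [ -0.    -49.462 -38.738   0.07    0.057  -0.   ]
position [281.112 557.91  403.648]
orientation [ 0.365  1.54  -0.368]
force [ 0.059 -0.904  0.5  ]
ft_torque [-0.005 -0.057 -0.037]
grip_width 0.998
top [ 398.  -21. 1024.] 0.03512517273012302 448.45796578808637
float 0.89 [ 544. -191.   39.] [404. 211.]
float 0.67 [ 266. -304.   28.] [456. 340.]
float 0.66 [354.  93.  40.] [274. 296.]
float_end_a 0.69 [ 268. -300.   28.] [454. 339.]
float_end_a 0.64 [ 549. -193.   40.] [406. 209.]
float_end_a 0.6 [350.  85.  34.] [278. 298.]
tray 0.6 [ 554. -195.    5.] [404. 210.]
tray 0.57 [517. 242.  78.] [204. 219.]
pad 0.79 [588. 175.   8.] [242. 193.]
pad 0.72 [ 549. -188.   39.] [403. 210.]
dish 0.85 [ 651. -295.   18.] [449. 167.]
dish 0.34 [ 551. -191.   45.] [405. 208.]
pot 0.71 [ 500. -316.   49.] [464. 232.]
slidebox 0.57 [ 458. -102.   33.] [364. 250.]
stopper 0.48 [610. -71.  31.] [350. 182.]
stopper 0.43 [ 553. -195.    5.] [404. 210.]
bottle_a 0.95 [649. 241.  65.] [208. 159.]
[... 227 characters left out ...]
]
float 0.73 [ 269. -312.   24.] [207. 337.]
float 0.64 [ 552. -212.   32.] [382. 290.]
float_end_a 0.77 [ 268. -319.   25.] [206. 339.]
float_end_a 0.73 [353.  57.  31.] [270. 210.]
float_end_a 0.72 [ 558. -208.   37.] [385. 286.]
tray 0.62 [ 560. -224.    5.] [386. 307.]
pad 0.84 [588. 181.   7.] [375. 191.]
dish 0.97 [ 651. -305.   23.] [451. 330.]
pot 0.68 [ 504. -333.   44.] [361. 334.]
slidebox 0.97 [ 458. -116.   28.] [324. 260.]
slidebox 0.4 [ 647. -304.   22.] [448. 331.]
stopper 0.74 [606. -81.  30.] [402. 248.]
bottle_a 0.85 [650. 233.  56.] [401. 162.]
bottle_a 0.61 [525. 233.  51.] [347. 164.]
bottle_a 0.44 [ 503. -334.   43.] [360. 335.]
beaker 0.64 [650.  83.  58.] [411. 193.]
```

View pics/top0.png

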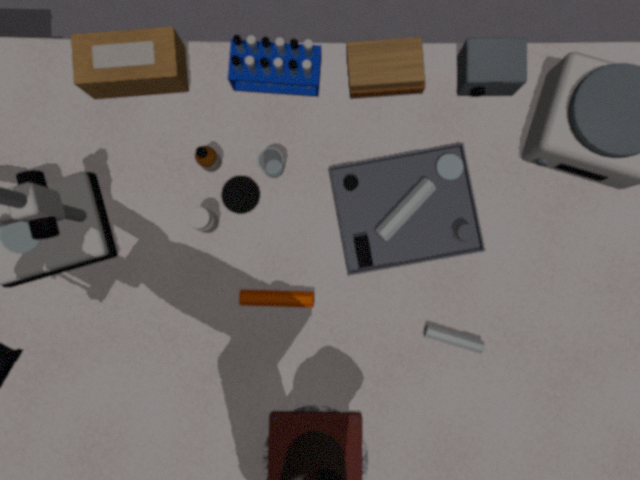

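View pics/side0.png

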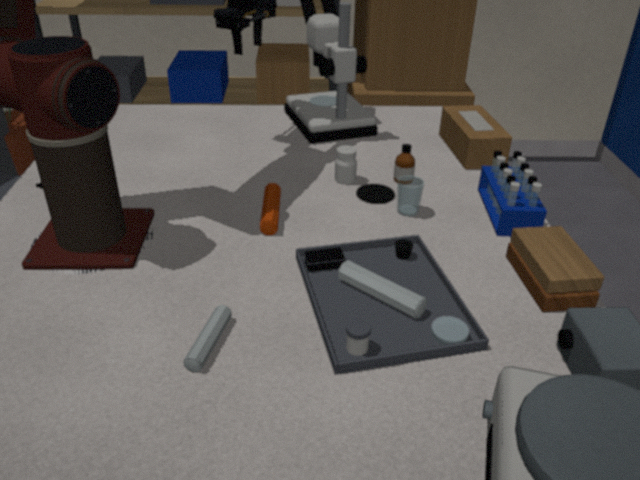

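```bash
python3 - <<'E'
import cv2
a=cv2.imread('pics/top0.png')[130:300,310:510]; cv2.imwrite('pics/crop_top.png',cv2.resize(a,None,fx=4,fy=3.5,interpolation=2)[:600])
a=cv2.imread('pics/top0.png')[150:290,320:490]; cv2.imwrite('pics/crop_top.png',cv2.resize(a,None,fx=4,fy=4,interpolation=2))
E
```

```text
(no output)
```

View pics/crop_top.png

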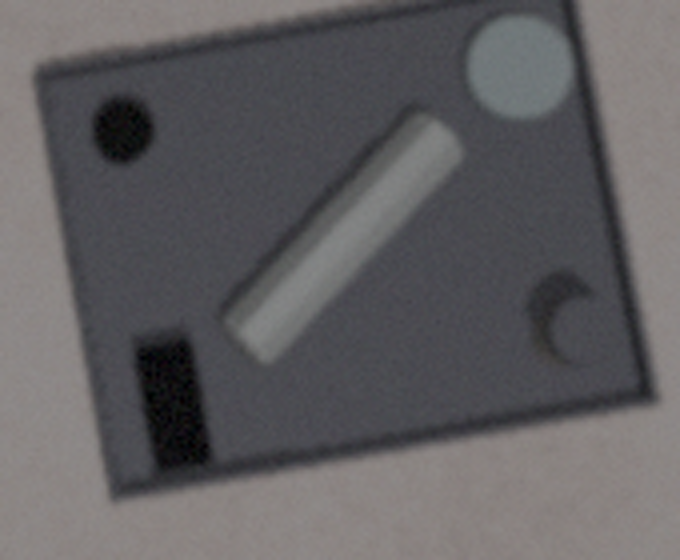

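Look-alikes, by top-view pixel:
- Bar in the tray at (404,211): silver and larger.
- Silver bar on the table at (455,338): smaller and outside the tray.
- Orange bar at (277,298): wrong colour.

I choose the one in the tray, and the crop confirms it. Next I fit its pose.

```bash
cat >> h.py <<'E'
def bar_pts(p,L=160,r=36/2/np.cos(np.pi/8)):
    # p: x,y,z middle, yaw, pitch
    R=Ro.from_euler('ZY',[p[3],-p[4]]).as_matrix()
    a=np.pi/8+np.arange(8)*np.pi/4
    P=[[s*80,r*np.cos(t),r*np.sin(t)] for s in(-1,1) for t in a]+[[s*84,8*np.cos(t),8*np.sin(t)] for s in(-1,1) for t in a]
    return np.array(P)@R.T+np.array(p[:3])
S=4
def hullmask(c,pts,box):
    q=(np.array([proj(c,x) for x in pts])-box[:2]+.5)*S
    m=np.zeros(((box[3]-box[1])*S,(box[2]-box[0])*S),np.uint8)
    cv2.fillConvexPoly(m,cv2.convexHull(q.astype(np.float32)).astype(np.int32),1); return m
E
cat > m.py <<'E'
from h import *
from scipy.optimize import minimize
C={};M={}
B={'top':(345,160,475,260),'side':(320,240,440,335)}
for n in B:
    c=cam(n);C[n]=c;b=B[n];a=c['pixels'][b[1]:b[3],b[0]:b[2]].astype(float).mean(2)
    p0=proj(c,[547,-193,23])-b[:2]; v=a[int(p0[1]),int(p0[0])]
    bg=np.median(a); print(n,v,bg)
    g=cv2.resize(a.astype(np.float32),None,fx=S,fy=S,interpolation=1)
    m=(g>(v*.45+bg*.55)).astype(np.uint8)
    k,l=cv2.connectedComponents(m); m=(l==l[int(p0[1]*S),int(p0[0]*S)]).astype(np.uint8);print(m.sum()/16)
    M[n]=m; cv2.imwrite(f'pics/mask_{n}.png',np.hstack([m*255,np.clip(g*1.5,0,255).astype(np.uint8)])[:600,:])
def cost(p,ns=('top','side'),z=23):
    t=0
    for n in ns:
        h=hullmask(C[n],bar_pts([p[0],p[1],z,p[2],0]),B[n]); t+=1-(h&M[n]).sum()/(h|M[n]).sum()
    return t
for ns in (('top',),('side',),('top','side')):
    best=min((minimize(cost,[547,-193,y0],(ns,),method='Nelder-Mead',options=dict(initial_simplex=np.array([[547,-193,y0],[555,-193,y0],[547,-185,y0],[547,-193,y0+.15]]))) for y0 in(-.9,-.7,-.5)),key=lambda r:r.fun)
    print(ns,np.round(best.x,3),round(best.fun,3))
# pad
for n,u in(('top',(242,194)),('side',(375,192))):
    g=C[n]['pixels'].mean(2); m=(g<45).astype(np.uint8);k,l,s,ce=cv2.connectedComponentsWithStats(m)
    i=l[int(u[1]),int(u[0])]; print('pad',s[i],np.round(atz(C[n],ce[i],6),1))
E
python3 m.py
```

```text
top 129.0 75.66666666666667
894.3125
side 136.66666666666666 72.0
1329.1875
('top',) [ 549.871 -196.859   -0.764] 0.267
('side',) [ 551.597 -181.683   -0.818] 0.284
('top', 'side') [ 552.335 -193.967   -0.742] 0.608
pad [ 222  177   37   36 1045] [584.8 179.7   6. ]
pad [357 185  37  18 541] [586.6 172.8   6. ]
```

```bash
sed -i 's/v\*.45+bg\*.55/v*.25+bg*.75/' m.py; python3 m.py; python3 -c "
import cv2,numpy as np
a=cv2.imread('pics/mask_top.png');b=cv2.imread('pics/mask_side.png')
w=max(a.shape[1],b.shape[1]);f=lambda i:cv2.copyMakeBorder(i,0,0,0,w-i.shape[1],0)
cv2.imwrite('pics/mm.png',cv2.resize(np.vstack([f(a),f(b)]),(780,590)))"
```

```text
top 131.0 75.66666666666667
1127.8125
side 142.0 72.0
1580.8125
('top',) [ 551.29  -196.706   -0.742] 0.078
('side',) [ 551.203 -187.186   -0.757] 0.175
('top', 'side') [ 551.063 -195.323   -0.738] 0.386
pad [ 222  177   37   36 1044] [584.8 179.6   6. ]
pad [357 185  37  18 543] [586.6 172.8   6. ]
```

View pics/mm.png

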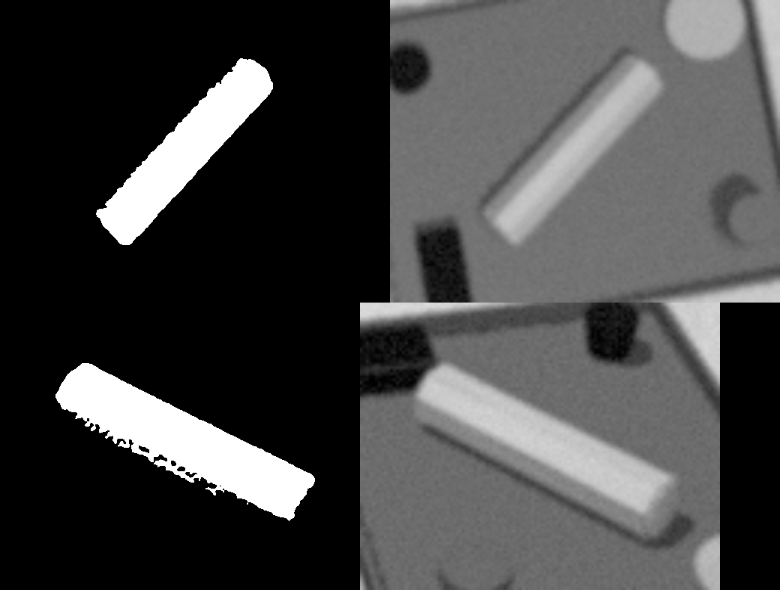

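```bash
cat >> h.py <<'E'
import json
def cmd_get(): d=json.load(open('cmd.json')); return np.array(d['p']),Ro.from_matrix(d['R'])
def cmd_set(p,R): json.dump(dict(p=list(map(float,p)),R=R.as_matrix().tolist()),open('cmd.json','w'))
def apply(row):
    p,R=cmd_get(); cmd_set(p+R.apply(np.array(row[:3])*1000),R*Ro.from_rotvec(np.radians(row[3:6])))
def Rdown(yaw): # tool x down, tool y at yaw
    y=np.array([np.cos(yaw),np.sin(yaw),0]);x=np.array([0,0,-1.]);return Ro.from_matrix(np.c_[x,y,np.cross(x,y)])
def want(p,R):
    p0,R0=cmd_get(); s=R0.inv().apply(np.array(p)-p0)/1000; t=np.degrees((R0.inv()*R).as_rotvec()); return np.round(np.r_[s,t],4)
E
python3 - <<'E'
from h import *
s=status.observe(); R=Ro.from_rotvec(s['orientation']); print(R.as_matrix().round(3))
y=R.as_matrix()[:,1]; yaw=np.arctan2(y[1],y[0]); print(yaw)
cmd_set([281.267,558.127,404.738],Rdown(0.978+0.126 if 0 else yaw))
for a in(-.745+np.pi/2,-.745-np.pi/2): print(a,want([551,-195.5,330],Rdown(a)))
E
```

```text
[[-0.     0.45   0.893]
 [-0.     0.893 -0.45 ]
 [-1.    -0.    -0.   ]]
1.1040045130530938
0.8257963267948966 [ 0.0747 -0.5516  0.58   15.9402  0.      0.    ]
-2.3157963267948967 [ 7.470000e-02 -5.516000e-01  5.800000e-01 -1.640598e+02 -0.000000e+00
 -0.000000e+00]
```

carry_out(moves=[[0.0747,-0.5516,0.58,15.94,0,0,0],[0.0747,-0.5516,0.58,15.94,0,0,0],[0.0747,-0.5516,0.58,15.94,0,0,0],[0.0747,-0.5516,0.58,15.94,0,0,0],[0.0747,-0.5516,0.58,15.94,0,0,0],[0.0747,-0.5516,0.58,15.94,0,0,0],[0.0747,-0.5516,0.58,15.94,0,0,0],[0.0747,-0.5516,0.58,15.94,0,0,0],[0.0747,-0.5516,0.58,15.94,0,0,0],[0.0747,-0.5516,0.58,15.94,0,0,0],[0.0747,-0.5516,0.58,15.94,0,0,0],[0.0747,-0.5516,0.58,15.94,0,0,0],[0.0747,-0.5516,0.58,15.94,0,0,0],[0.0747,-0.5516,0.58,15.94,0,0,0],[0.0747,-0.5516,0.58,15.94,0,0,0],[0.0747,-0.5516,0.58,15.94,0,0,0],[0.0747,-0.5516,0.58,15.94,0,0,0],[0.0747,-0.5516,0.58,15.94,0,0,0],[0.0747,-0.5516,0.58,15.94,0,0,0],[0.0747,-0.5516,0.58,15.94,0,0,0]])

```text
t: 3.3
position: [550.8, -194.0, 330.3]
orientation: [0.582, 1.491, -0.581]
force: [-0.1, -0.0, 0.2]
grip_width: 0.998
```

carry_out(moves=[[0.03,0,0,0,0,0,0],[0.06,0,0,0,0,0,0],[0.085,0,0,0,0,0,0],[0.085,0,0,0,0,0,0],[0.085,0,0,0,0,0,0],[0.085,0,0,0,0,0,0]])

```text
t: 3.9
position: [551.8, -195.3, 247.2]
orientation: [0.581, 1.488, -0.582]
force: [-0.3, -0.3, 0.6]
grip_width: 0.999
```

```bash
python3 - <<'E'
from h import *
apply([.0747,-.5516,.58,15.94,0,0]); apply([.085,0,0,0,0,0]); print(cmd_get()[0])
s=status.observe(); print(s['position'],Ro.from_rotvec(s['orientation']).as_matrix().round(3).tolist(),s['force'],s['ft_torque'])
c=cam('side'); a=c['pixels'][200:360,280:480].copy(); a=cv2.resize(a,None,fx=4,fy=3.75)
cv2.imwrite('pics/s1.png',a); 
c=cam('top'); a=c['pixels'][140:290,310:510].copy(); cv2.imwrite('pics/t1.png',cv2.resize(a,None,fx=4,fy=4))
E
```

```text
[ 550.98361061 -195.47469185  245.038     ]
[ 551.81528399 -195.26132784  247.20605063] [[0.003, 0.677, 0.736], [-0.001, 0.736, -0.677], [-1.0, 0.001, 0.003]] [-0.27478353 -0.28943733  0.55508434] [-0.02652193 -0.03901022  0.01850346]
```

View pics/s1.png

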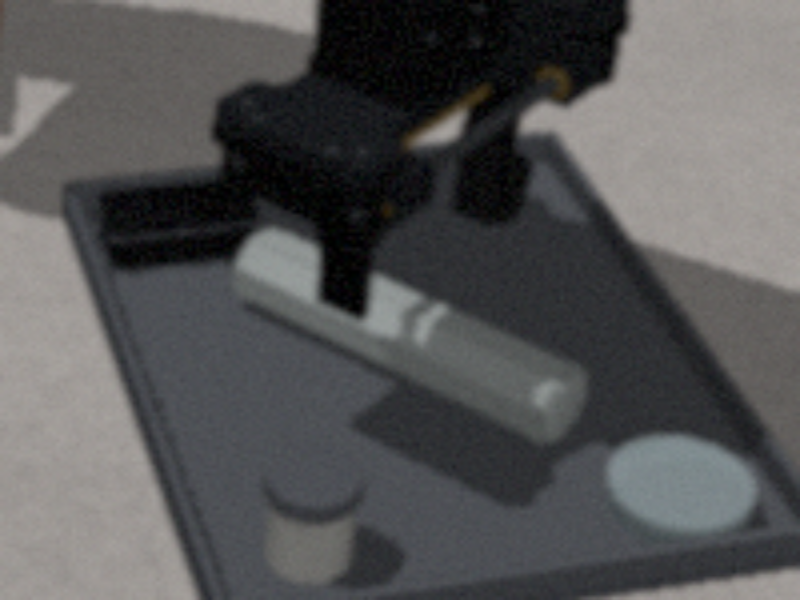

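View pics/t1.png

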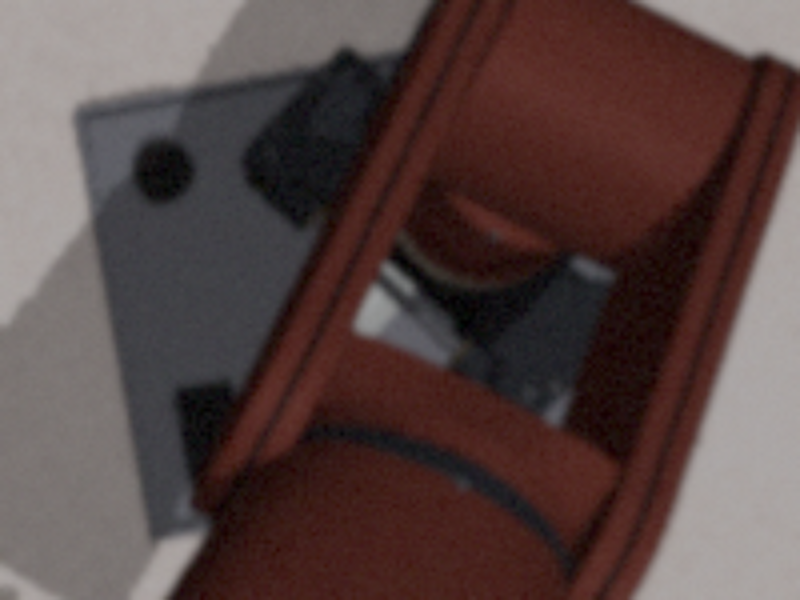

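carry_out(moves=[[0.02,0,0,0,0,0,0],[0.04,0,0,0,0,0,0],[0.053,0,0,0,0,0,0],[0.053,0,0,0,0,0,0],[0.053,0,0,0,0,0,0],[0.053,0,0,0,0,0,0]], grip_force=20)

```text
t: 4.6
position: [551.6, -195.8, 193.3]
orientation: [0.582, 1.489, -0.583]
force: [-0.8, 0.5, -0.6]
grip_width: 0.997
```

```bash
python3 - <<'E'
from h import *
apply([.053,0,0,0,0,0])
s=status.observe(); print(s['position'],s['force'],s['ft_torque'])
E
```

```text
[ 551.62400069 -195.816513    193.34351315] [-0.78972878  0.48939432 -0.55192011] [-0.05445661 -0.05931479  0.00613876]
```

carry_out(moves=[[0,0,0,0,0,0,1],[0,0,0,0,0,0,1],[0,0,0,0,0,0,1],[0,0,0,0,0,0,1],[0,0,0,0,0,0,1],[0,0,0,0,0,0,1],[0,0,0,0,0,0,1],[0,0,0,0,0,0,1],[0,0,0,0,0,0,1],[0,0,0,0,0,0,1]], grip_force=20)

```text
t: 5.6
position: [551.0, -195.4, 192.0]
orientation: [0.583, 1.491, -0.582]
force: [1.3, 1.3, 0.1]
grip_width: 0.411
```

```bash
python3 - <<'E'
from h import *
s=status.observe(); print(s['position'],s['force'],s['ft_torque'],s['grip_width'])
E
```

```text
[ 551.03859537 -195.38569207  192.03971565] [1.32321406 1.3349618  0.08595585] [ 0.19028638 -0.11589096  0.0235034 ] 0.4113548299074677
```

carry_out(moves=[[-0.01,0,0,0,0,0,1],[-0.03,0,0,0,0,0,1],[-0.05,0,0,0,0,0,1],[-0.07,0,0,0,0,0,1],[-0.09,0,0,0,0,0,1],[-0.105,0,0,0,0,0,1],[-0.11,0,0,0,0,0,1],[-0.11,0,0,0,0,0,1],[-0.11,0,0,0,0,0,1],[-0.11,0,0,0,0,0,1],[-0.11,0,0,0,0,0,1],[-0.11,0,0,0,0,0,1],[-0.11,0,0,0,0,0,1]])

```text
t: 6.9
position: [550.9, -195.4, 301.6]
orientation: [0.583, 1.492, -0.583]
force: [-0.4, -0.1, -2.8]
grip_width: 0.409
```

```bash
python3 - <<'E'
from h import *
apply([-.11,0,0,0,0,0])
F=[];T=[]
c=cam('side')
for i in range(6):
    s=status.observe(); F.append(s['force']);T.append(s['ft_torque'])
    if i<5: cam('top')
print(s['position'],np.mean(F,0),np.mean(T,0),np.std(T,0))
d=np.array([np.cos(-.745),np.sin(-.745),0]) # bar +x
# torque of weight at r=d*35mm: r x (0,0,-2.85)
print('expected if heavy at +d',np.cross(d*.035,[0,0,-2.85]))
cv2.imwrite('pics/s2.png',cv2.resize(c['pixels'][170:330,280:480],None,fx=4,fy=3.75))
E
```

```text
[ 550.98991193 -195.47050245  302.07102446] [ 0.04511101 -0.24240774 -2.55579407] [0.03755954 0.05978141 0.0054322 ] [0.02676706 0.01879936 0.02127713]
expected if heavy at +d [0.06762769 0.07332502 0.        ]
```

View pics/s2.png

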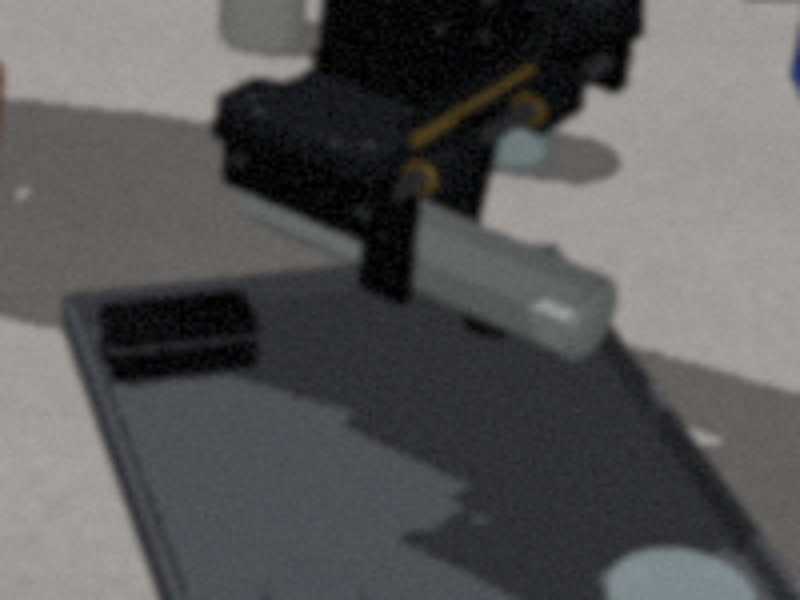

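carry_out(moves=[[0.02,0,0,0,0,0,1],[0.04,0,0,0,0,0,1],[0.06,0,0,0,0,0,1],[0.08,0,0,0,0,0,1],[0.09,0,0,0,0,0,1],[0.098,0,0,0,0,0,1],[0.103,0,0,0,0,0,1],[0.106,0,0,0,0,0,1],[0.108,0,0,0,0,0,1],[0.1095,0,0,0,0,0,1],[0.1095,0,0,0,0,0,1],[0.1095,0,0,0,0,0,1]])

```text
t: 8.4
position: [551.1, -195.5, 192.9]
orientation: [0.583, 1.49, -0.583]
force: [0.6, -0.1, -2.7]
grip_width: 0.41
```

```bash
python3 - <<'E'
from h import *
apply([.1095,0,0,0,0,0])
s=status.observe(); print(s['position'],s['force'],s['ft_torque'],s['grip_width'])
E
```

```text
[ 551.1472309  -195.54802833  192.93203586] [ 0.58503626 -0.1482695  -2.71849237] [ 0.07581562  0.11772652 -0.01255798] 0.4103328863677143
```

carry_out(moves=[[0.0005,0,0,0,0,0,1],[0.001,0,0,0,0,0,1],[0.001,0,0,0,0,0,1],[0.001,0,0,0,0,0,1]])

```text
t: 8.8
position: [551.1, -195.5, 192.0]
orientation: [0.583, 1.491, -0.583]
force: [-1.3, 0.9, 3.2]
grip_width: 0.413
```

Resting on the floor. Release, rise, and look.

carry_out(moves=[[0,0,0,0,0,0,0],[0,0,0,0,0,0,0],[0,0,0,0,0,0,0],[0,0,0,0,0,0,0],[0,0,0,0,0,0,0],[0,0,0,0,0,0,0],[0,0,0,0,0,0,0],[-0.02,0,0,0,0,0,0],[-0.04,0,0,0,0,0,0],[-0.06,0,0,0,0,0,0],[-0.06,0,0,0,0,0,0],[-0.06,0,0,0,0,0,0]], grip_force=8)

```text
t: 10.0
position: [551.0, -195.5, 251.5]
orientation: [0.582, 1.49, -0.583]
force: [0.3, 0.6, -0.9]
grip_width: 1.002
```

```bash
python3 - <<'E'
from h import *
apply([.001,0,0,0,0,0]);apply([-.06,0,0,0,0,0])
s=status.observe(); print(s['position'],s['force'],s['ft_torque'],s['grip_width'])
c=cam('side'); 
a=c['pixels'].copy()
for p,col in(([551,-195.5,23,-.745,0],(0,0,255)),):
    for x in bar_pts(p): q=proj(c,x); cv2.circle(a,tuple(int(round(v)) for v in q),0,col,-1)
cv2.imwrite('pics/s3.png',cv2.resize(a[200:360,280:480],None,fx=4,fy=3.75,interpolation=0))
d=np.array([np.cos(-.745),np.sin(-.745)])
t=np.array([551.1,-195.5])-52*d; print(t,want([t[0],t[1],250],Rdown(-.745+np.pi/2)))
E
```

```text
[ 551.04413352 -195.48355903  251.54995675] [ 0.33234517  0.57999011 -0.87919362] [0.03007876 0.01241086 0.00951028] 1.0021260736760893
[ 512.87542908 -160.24546586] [ 0.0015  0.0001 -0.0519  0.0002  0.      0.    ]
```

View pics/s3.png

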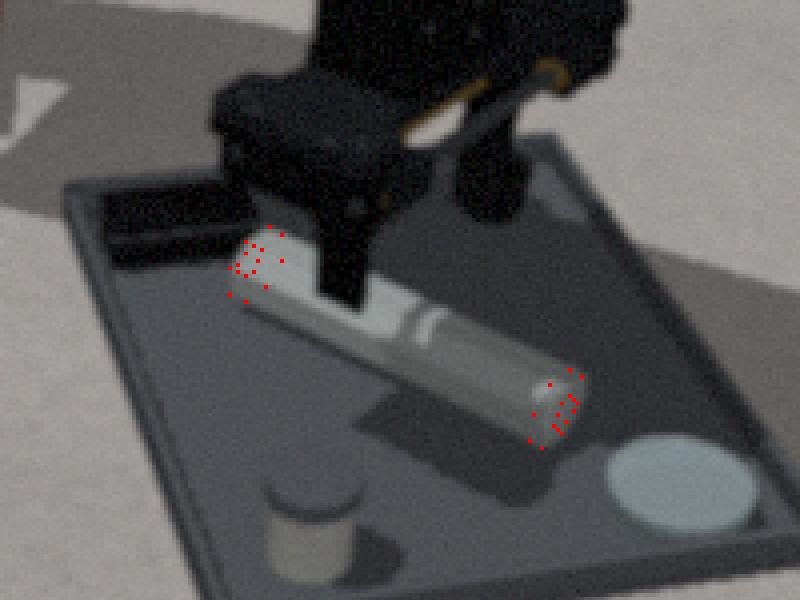

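```bash
python3 - <<'E'
from h import *
a=cv2.imread('pics/top0.png').astype(float).mean(2)
c=cam('top')
print('dish top',atz(c,(450.2,166.7),20))
def seg(img,box,lo,hi,z,name):
    x0,y0,x1,y1=box; g=cv2.resize(img[y0:y1,x0:x1].astype(np.float32),None,fx=8,fy=8,interpolation=1)
    m=((g>lo)&(g<hi)).astype(np.uint8); k,l,s,ce=cv2.connectedComponentsWithStats(m)
    i=1+np.argmax(s[1:,4]); ctr=(ce[i]+.5)/8-.5+[x0,y0]
    bb=s[i]; print(name,ctr,bb[2:]/8.,np.round(atz(c,ctr,z),1))
seg(a,(433,150,464,182),105,200,20,'dish')
seg(a,(353,230,374,270),-1,45,33,'slidebox')
cs=cam('side'); b=cs['pixels'].astype(float).mean(2); print(b[331,450],b[331,425])
cc=c; c=cs; seg(b,(428,312,475,346),110,220,19,'dish side')
# tray corners in original top picture
for u in((330,168),(461,144),(482,249),(349,272)): print(np.round(atz(cc,u,22)))
E
```

```text
dish top [ 650.0917512  -296.37211122   20.        ]
dish [449.67543306 166.37070813] [  25.      24.5   3835.375] [ 650.8 -295.2   20. ]
slidebox [362.81504942 250.85396315] [  19.      34.75  3787.625] [ 456.6 -100.    33. ]
131.66666666666666 76.0
dish side [449.86549722 328.53157561] [  37.125   25.375 5710.5  ] [ 652.7 -295.2   19. ]
[644. -25.  22.]
[ 702. -320.   22.]
[ 465. -365.   22.]
[410. -70.  22.]
```

carry_out(moves=[[0,0,-0.02,0,0,0,0],[0,0,-0.04,0,0,0,0],[0,0,-0.052,0,0,0,0],[0,0,-0.052,0,0,0,0],[0.02,0,-0.052,0,0,0,0],[0.04,0,-0.052,0,0,0,0],[0.055,0,-0.052,0,0,0,0],[0.061,0,-0.052,0,0,0,0],[0.061,0,-0.052,0,0,0,0],[0.061,0,-0.052,0,0,0,0],[0.061,0,-0.052,0,0,0,0]], grip_force=8)

```text
t: 11.25
position: [513.3, -160.5, 191.5]
orientation: [0.582, 1.489, -0.583]
force: [0.4, 0.2, 0.3]
grip_width: 0.997
```

```bash
python3 - <<'E'
from h import *
apply([.061,0,-.052,0,0,0]); print(cmd_get()[0])
s=status.observe(); print(s['position'],s['force'],s['ft_torque'],s['grip_width'])
c=cam('side'); cv2.imwrite('pics/s4.png',cv2.resize(c['pixels'][200:360,280:480],None,fx=4,fy=3.75,interpolation=1))
h=3+0
def G(t):
    x=np.array([np.cos(t),-np.sin(t)]);n=np.array([np.sin(t),np.cos(t)])
    if t<np.radians(65): g=-132*x+(18+h)*n
    else: g=np.array([42.5*(t-np.radians(65)),42.5])-93.5*x+h*n
    b=np.clip((np.degrees(t)-30)/35,0,1)*25
    return g-[b,0]
g0=G(0)
for t in range(0,91,5): print(t,np.round(G(np.radians(t))-g0,1))
E
```

```text
[ 512.75894437 -160.22026105  190.538     ]
[ 513.34250929 -160.54288257  191.49327386] [0.39949929 0.23494434 0.29746048] [-0.04559359 -0.02477295  0.00189812] 0.9969019295414584
0 [0. 0.]
5 [ 2.3 11.4]
10 [ 5.7 22.6]
15 [ 9.9 33.4]
20 [15.1 43.9]
25 [21.2 53.8]
30 [28.2 63.2]
35 [32.3 71.9]
40 [37.2 79.9]
45 [42.8 87.2]
50 [49.  93.6]
55 [55.6 99.2]
60 [ 62.8 103.8]
65 [ 70.2 107.5]
70 [ 81.5 110.4]
75 [ 93.1 112.6]
80 [104.8 114.1]
85 [116.7 114.9]
90 [128.5 115. ]
```

View pics/s4.png

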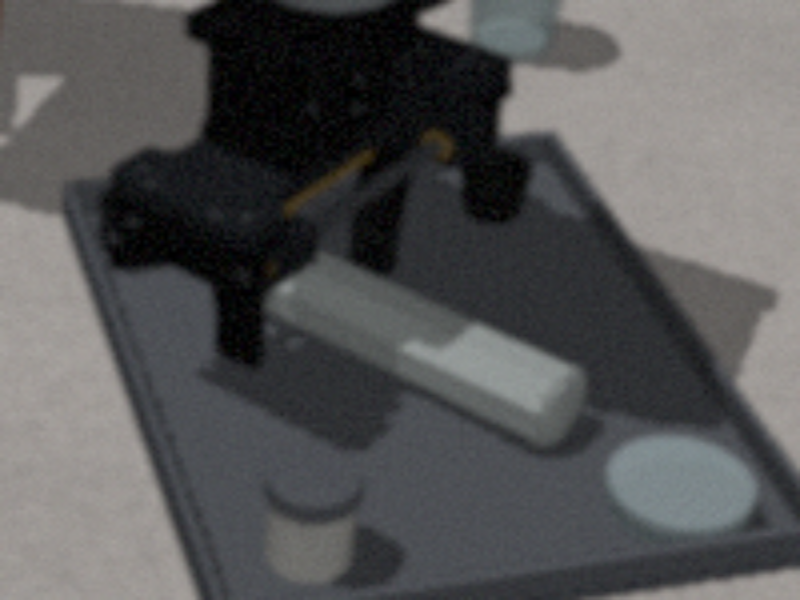

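carry_out(moves=[[0,0,0,0,0,0,1],[0,0,0,0,0,0,1],[0,0,0,0,0,0,1],[0,0,0,0,0,0,1],[0,0,0,0,0,0,1],[0,0,0,0,0,0,1],[0,0,0,0,0,0,1],[0,0,0,0,0,0,1],[0,0,0,0,0,0,1],[0,0,0,0,0,0,1]], grip_force=8)

```text
t: 12.3
position: [512.7, -160.2, 190.5]
orientation: [0.583, 1.491, -0.583]
force: [-0.0, 0.3, 0.5]
grip_width: 0.41
```

carry_out(moves=[[-0.006,0,0.001,0,0,0,1],[-0.0114,0,0.0023,0,0,0,1],[-0.017,0,0.004,0,0,0,1],[-0.0226,0,0.0057,0,0,0,1],[-0.028,0,0.0078,0,0,0,1],[-0.0334,0,0.0099,0,0,0,1],[-0.0387,0,0.0125,0,0,0,1],[-0.0439,0,0.0151,0,0,0,1],[-0.0489,0,0.018,0,0,0,1],[-0.0538,0,0.0212,0,0,0,1],[-0.0585,0,0.0246,0,0,0,1],[-0.0632,0,0.0282,0,0,0,1],[-0.0632,0,0.0282,0,0,0,1],[-0.0632,0,0.0282,0,0,0,1]])

```text
t: 13.7
position: [533.8, -179.6, 254.1]
orientation: [0.582, 1.49, -0.583]
force: [-0.9, 1.0, 0.9]
grip_width: 0.41
```

```bash
python3 - <<'E'
from h import *
apply([-.0632,0,.0282,0,0,0]); print(cmd_get()[0])
s=status.observe(); print(s['position'],s['force'],s['ft_torque'],s['grip_width'])
c=cam('side'); cv2.imwrite('pics/s5.png',cv2.resize(c['pixels'][180:340,280:480],None,fx=4,fy=3.75,interpolation=1))
E
```

```text
[ 533.48847491 -179.33901006  253.738     ]
[ 533.77689556 -179.55732044  254.10465654] [-0.9092941   0.99944447  0.88522953] [-0.0008008  -0.01044981 -0.03513041] 0.4102328252856005
```

View pics/s5.png

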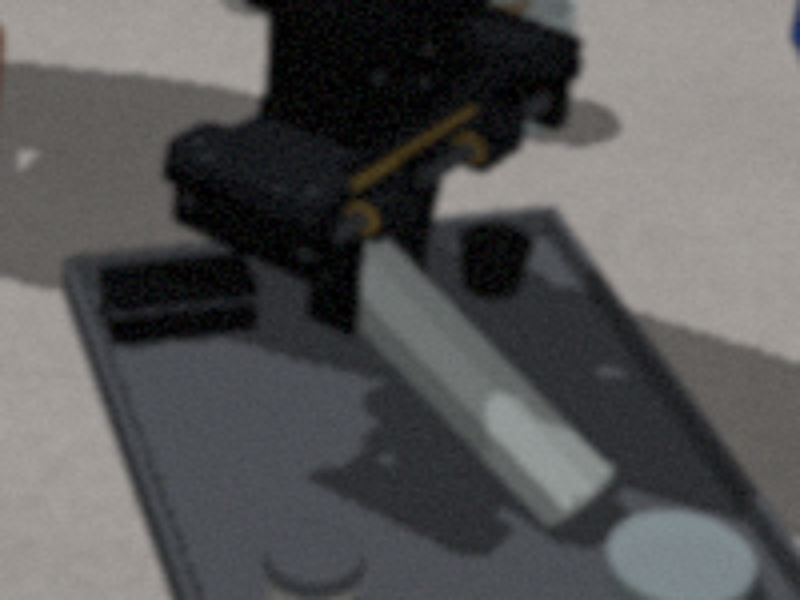

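carry_out(moves=[[-0.0044,0,0.002,0,0,0,1],[-0.0087,0,0.0041,0,0,0,1],[-0.0128,0,0.0065,0,0,0,1],[-0.0167,0,0.009,0,0,0,1],[-0.0204,0,0.0118,0,0,0,1],[-0.024,0,0.0146,0,0,0,1],[-0.0273,0,0.0177,0,0,0,1],[-0.0304,0,0.0208,0,0,0,1],[-0.0333,0,0.0241,0,0,0,1],[-0.036,0,0.0274,0,0,0,1],[-0.0384,0,0.031,0,0,0,1],[-0.0406,0,0.0346,0,0,0,1],[-0.0426,0,0.0383,0,0,0,1],[-0.0443,0,0.042,0,0,0,1],[-0.0443,0,0.042,0,0,0,1],[-0.0443,0,0.042,0,0,0,1]])

```text
t: 15.35
position: [564.5, -208.0, 298.2]
orientation: [0.583, 1.49, -0.583]
force: [0.8, -0.0, -2.5]
grip_width: 0.415
```

```bash
python3 - <<'E'
from h import *
apply([-.0443,0,.042,0,0,0]); print(cmd_get()[0])
s=status.observe(); print(s['position'],s['force'],s['ft_torque'],s['grip_width'])
c=cam('side'); cv2.imwrite('pics/s6.png',cv2.resize(c['pixels'][160:340,280:480],None,fx=4,fy=3.3,interpolation=1))
E
```

```text
[ 564.36224379 -207.81374263  298.038     ]
[ 564.52914165 -207.98925118  298.17355827] [ 0.76532463 -0.03438504 -2.54785204] [-0.18568839 -0.11692133  0.00610583] 0.4147646929553532
```

View pics/s6.png

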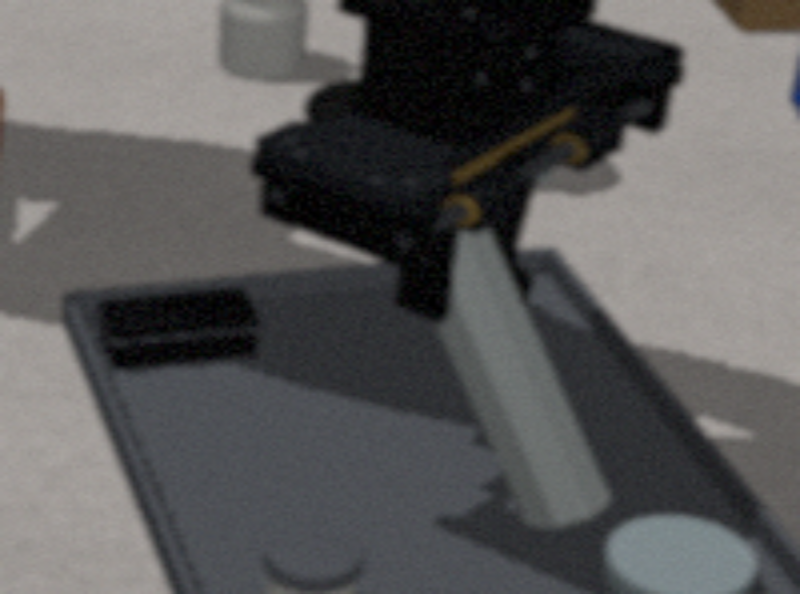

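carry_out(moves=[[-0.001,0,0.0037,0,0,0,1],[-0.002,0,0.0075,0,0,0,1],[-0.0029,0,0.0113,0,0,0,1],[-0.0037,0,0.0151,0,0,0,1],[-0.0044,0,0.019,0,0,0,1],[-0.0051,0,0.0229,0,0,0,1],[-0.0056,0,0.0268,0,0,0,1],[-0.0061,0,0.0307,0,0,0,1],[-0.0066,0,0.0346,0,0,0,1],[-0.0069,0,0.0386,0,0,0,1],[-0.0072,0,0.0425,0,0,0,1],[-0.0074,0,0.0465,0,0,0,1],[-0.0075,0,0.0504,0,0,0,1],[-0.0075,0,0.0544,0,0,0,1],[-0.0075,0,0.0583,0,0,0,1],[-0.0075,0,0.0583,0,0,0,1],[-0.0075,0,0.0583,0,0,0,1]])

```text
t: 17.1
position: [607.5, -247.6, 305.6]
orientation: [0.582, 1.49, -0.583]
force: [0.4, -0.2, 3.6]
grip_width: 0.415
```

```bash
python3 - <<'E'
from h import *
apply([-.0075,0,.0583,0,0,0]); print(cmd_get()[0])
s=status.observe(); print(s['position'],s['force'],s['ft_torque'],s['grip_width'])
c=cam('side'); cv2.imwrite('pics/s7.png',cv2.resize(c['pixels'][160:340,280:480],None,fx=4,fy=3.3,interpolation=1))
E
```

```text
[ 607.21797535 -247.33938332  305.538     ]
[ 607.47800738 -247.57648988  305.58461013] [ 0.38576102 -0.20791593  3.64470905] [-0.26325644 -0.20039127  0.00259786] 0.41468926546602636
```

View pics/s7.png

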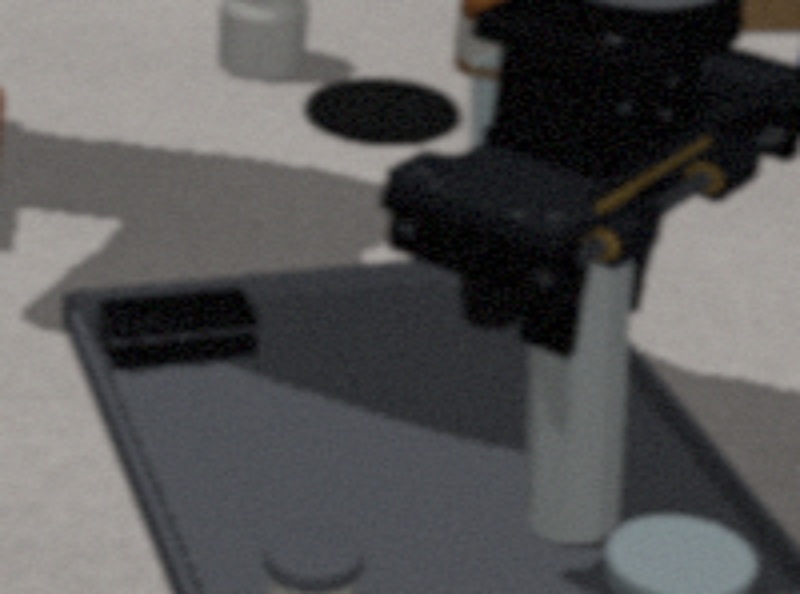

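carry_out(moves=[[-0.004,0,0,0,0,0,1],[-0.012,0,0,0,0,0,1],[-0.02,0,0,0,0,0,1],[-0.03,0,0,0,0,0,1],[-0.04,0,0,0,0,0,1],[-0.05,0,0,0,0,0,1],[-0.05,0,0,0,0,0,1],[-0.05,0,0,0,0,0,1],[-0.05,0,0,0,0,0,1]])

```text
t: 18.05
position: [607.0, -247.2, 354.9]
orientation: [0.583, 1.492, -0.583]
force: [0.2, 0.3, -1.8]
grip_width: 0.413
```

```bash
python3 - <<'E'
from h import *
apply([-.05,0,0,0,0,0]); print(cmd_get()[0])
s=status.observe(); print(s['position'],s['force'],s['ft_torque'],s['grip_width'])
c=cam('side'); a=c['pixels'].copy()
p,R=np.array(s['position']),Ro.from_rotvec(s['orientation']).as_matrix(); g=p+164*R[:,0]
for tilt,col in((0,(0,0,255)),(10,(0,255,0))):
    t=np.radians(90-tilt); dd=np.array([np.cos(-.745),np.sin(-.745),0]); u=np.cos(t)*dd-np.sin(t)*np.array([0,0,1]) # towards heavy
    for k in(0,136): q=proj(c,g+u*k); cv2.circle(a,tuple(int(round(v)) for v in q),1,col,-1)
cv2.imwrite('pics/s8.png',cv2.resize(a[130:310,300:500],None,fx=4,fy=3.3,interpolation=1))
E
```

```text
[ 607.21797535 -247.33938332  355.538     ]
[ 607.01821035 -247.20695881  354.94071875] [ 0.20028499  0.32917043 -1.80302425] [-0.00889032  0.02418443 -0.01805109] 0.41323890314216577
```

View pics/s8.png

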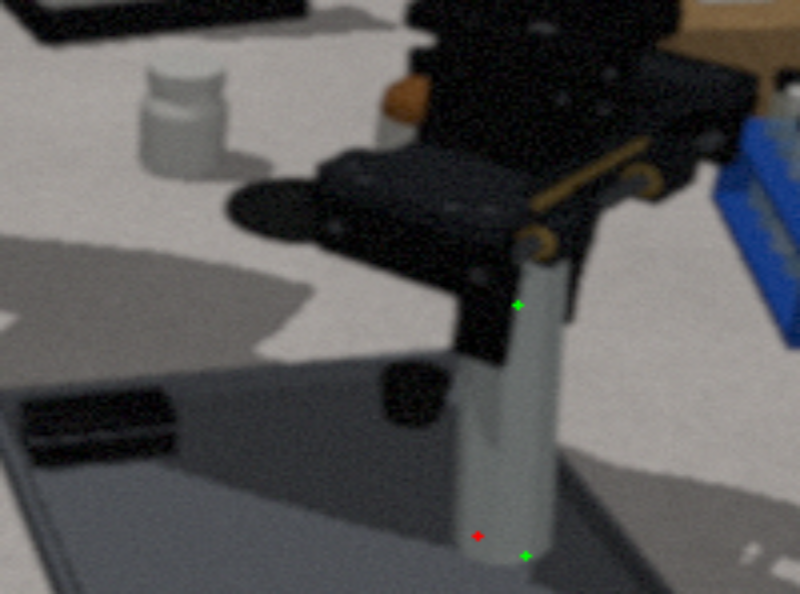

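```bash
python3 - <<'E'
from h import *
from scipy.optimize import minimize
C={n:None for n in('top','side')}
cs={n:cam(n) for n in C}
t=np.linspace(0,2*np.pi,60,endpoint=False)
def cyl(x,y,r,h): return np.r_[np.c_[x+r*np.cos(t),y+r*np.sin(t),0*t],np.c_[x+r*np.cos(t),y+r*np.sin(t),0*t+h]]
M={};B={'top':(215,170,270,220),'side':(350,175,402,210)}
for n in B:
    b=B[n];a=cv2.imread(f'pics/{n}0.png').astype(np.float32).mean(2)[b[1]:b[3],b[0]:b[2]]
    g=cv2.resize(a,None,fx=S,fy=S,interpolation=1); lo=np.percentile(g,5);hi=np.median(a[a>90]); print(lo,hi)
    m=(g<(lo+hi)/2).astype(np.uint8);k,l,s,ce=cv2.connectedComponentsWithStats(m); i=1+np.argmax(s[1:,4]); M[n]=(l==i).astype(np.uint8); print(s[i])
    cv2.imwrite(f'pics/padmask_{n}.png',M[n]*255)
def cost(p,ns):
    v=0
    for n in ns:
        h=hullmask(cs[n],cyl(p[0],p[1],45,6),B[n]); v+=1-(h&M[n]).sum()/(h|M[n]).sum()
    return v
for ns in(['top'],['side'],['top','side']):
    r=minimize(cost,[586,177],(ns,),method='Nelder-Mead',options=dict(initial_simplex=[[586,177],[592,177],[586,183]])); print(ns,r.x,r.fun)
E
```

```text
11.515625 132.0
[   27    24   153   150 18068]
11.15625 136.33333
[  26   34  154   81 9757]
['top'] [585.58473969 180.33097458] 0.08135041692088674
['side'] [587.9180069  183.09758377] 0.10666177952900213
['top', 'side'] [587.31475359 180.59383187] 0.194147285626454
```

```bash
python3 - <<'E'
from h import *
R=cmd_get()[1]; a=want([586.5,181,430],R); print(a)
E
```

```text
[-0.0745  0.3008 -0.3056  0.      0.      0.    ]
```

carry_out(moves=[[-0.01,0,0,0,0,0,1],[-0.025,0,0,0,0,0,1],[-0.042,0,0,0,0,0,1],[-0.058,0,0,0,0,0,1],[-0.07,0,0,0,0,0,1],[-0.0745,0,0,0,0,0,1]], grip_force=15)

```text
t: 18.8
position: [607.5, -247.5, 433.2]
orientation: [0.582, 1.487, -0.583]
force: [1.1, -0.1, -2.8]
grip_width: 0.414
```

carry_out(moves=[[0,0.003,-0.003,0,0,0,1],[0,0.01,-0.01,0,0,0,1],[0,0.022,-0.022,0,0,0,1],[0,0.038,-0.039,0,0,0,1],[0,0.057,-0.058,0,0,0,1],[0,0.078,-0.079,0,0,0,1],[0,0.101,-0.103,0,0,0,1],[0,0.125,-0.127,0,0,0,1],[0,0.15,-0.153,0,0,0,1],[0,0.175,-0.178,0,0,0,1],[0,0.2,-0.203,0,0,0,1],[0,0.223,-0.226,0,0,0,1],[0,0.244,-0.248,0,0,0,1],[0,0.263,-0.267,0,0,0,1],[0,0.2785,-0.283,0,0,0,1],[0,0.2905,-0.295,0,0,0,1],[0,0.298,-0.303,0,0,0,1],[0,0.3008,-0.3056,0,0,0,1],[0,0.3008,-0.3056,0,0,0,1],[0,0.3008,-0.3056,0,0,0,1]])

```text
t: 20.8
position: [586.6, 180.3, 429.9]
orientation: [0.583, 1.491, -0.584]
force: [0.1, -0.4, -2.9]
grip_width: 0.413
```

```bash
cat > look.py <<'E'
from h import *
import sys
tag,y0,x0=sys.argv[1],int(sys.argv[2]),int(sys.argv[3])
s=status.observe(); print(s['t'],s['position'],s['force'],s['ft_torque'],s['grip_width'])
p,R=np.array(s['position']),Ro.from_rotvec(s['orientation']).as_matrix(); g=p+164*R[:,0]
dd=np.array([np.cos(-.745),np.sin(-.745),0])
for n in('side','top'):
    c=cam(n); a=c['pixels'].copy(); cv2.imwrite(f'pics/{tag}_{n}_raw.png',a)
    for tilt,col in((0,(0,0,255)),(10,(0,255,0))):
        t=np.radians(90-tilt); u=np.cos(t)*dd-np.sin(t)*np.array([0,0,1])
        for k in(0,136): q=proj(c,g+u*k); cv2.circle(a,tuple(int(round(v)) for v in q),1,col,-1); print(n,tilt,k,q.round(1))
    if n=='side': cv2.imwrite(f'pics/{tag}.png',cv2.resize(a[y0:y0+150,x0:x0+200],None,fx=4,fy=4,interpolation=1))
    else: cv2.imwrite(f'pics/{tag}_t.png',cv2.resize(a[100:250,160:360],None,fx=4,fy=4,interpolation=1))
E
python3 - <<'E'
from h import *
apply([-.0745,0,0,0,0,0]);apply([0,.3008,-.3056,0,0,0])
E
python3 look.py s9 80 280
```

```text
20.8 [586.64604665 180.27714055 429.94021296] [ 0.11291531 -0.42091963 -2.91786823] [-0.0830138   0.01663229  0.03327242] 0.4126492818514288
side 0 0 [383.3  80.9]
side 0 136 [378.5 142. ]
side 10 0 [383.3  80.9]
side 10 136 [387.5 144.2]
top 0 0 [210.7 165.1]
top 0 136 [228.2 182. ]
top 10 0 [210.7 165.1]
top 10 136 [236.1 173.3]
```

View pics/s9.png

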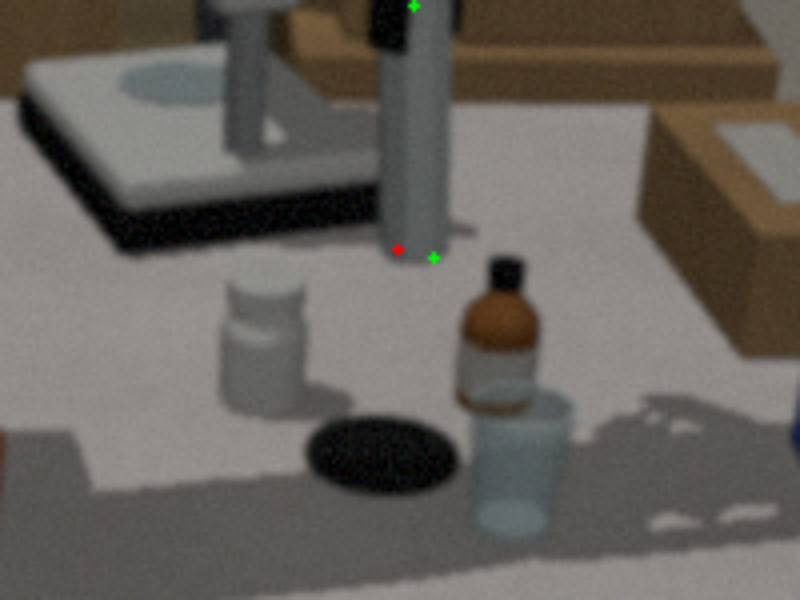

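View pics/s9_t.png

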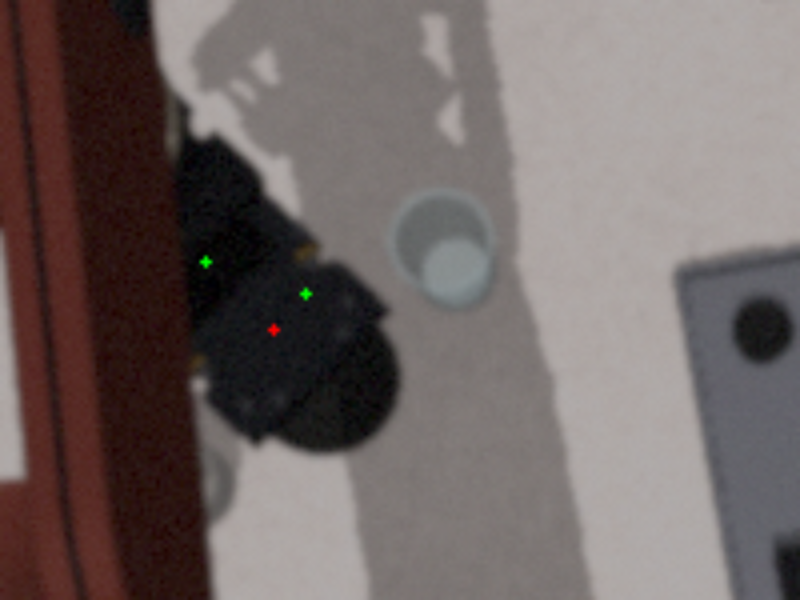

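```bash
cat > tilt.py <<'E'
from h import *
import sys
def bar_grip(g,tilt,roll_extra=0,k=52):
    dd=np.array([np.cos(-.745),np.sin(-.745),0]);t=np.radians(90-tilt); u=np.cos(t)*dd-np.sin(t)*np.array([0,0,1])
    ac=np.array([-dd[1],dd[0],0]); n=np.cross(u,ac); R=np.c_[u,ac,n]
    a=np.pi/8+np.arange(8)*np.pi/4; r=18/np.cos(np.pi/8)
    P=[[s*80,r*np.cos(x),r*np.sin(x)] for s in(-1,1) for x in a]
    return np.array(P)@R.T+g+k*u
def edges(pts,c,rows):
    q=np.array([proj(c,x) for x in pts]); h=cv2.convexHull(q.astype(np.float32))[:,0]; out=[]
    for v in rows:
        xs=[]
        for i in range(len(h)):
            a,b=h[i],h[(i+1)%len(h)]
            if (a[1]-v)*(b[1]-v)<0: xs.append(a[0]+(b[0]-a[0])*(v-a[1])/(b[1]-a[1]))
        out.append((min(xs),max(xs)))
    return np.array(out)
if __name__=='__main__':
    raw=cv2.imread(sys.argv[1]).astype(float).mean(2); rows=range(int(sys.argv[2]),int(sys.argv[3]))
    s=status.observe(); R=Ro.from_rotvec(s['orientation']).as_matrix(); g=np.array(s['position'])+164*R[:,0]
    c=cam('side')
    for tl in(0,3,6,9):
        e=edges(bar_grip(g,tl),c,rows); print(tl,e[::8].round(1).tolist())
    sm=cv2.GaussianBlur(raw,(0,0),.8)
    for v in list(rows)[::8]: print(v,sm[v-1:v+2,370:398].mean(0).astype(int).tolist())
E
python3 tilt.py pics/s9_side_raw.png 98 140
```

```text
0 [[372.8999938964844, 391.29998779296875], [372.29998779296875, 390.6000061035156], [371.70001220703125, 389.8999938964844], [371.20001220703125, 389.20001220703125], [370.6000061035156, 388.5], [370.1000061035156, 387.79998779296875]]
3 [[373.6000061035156, 392.0], [373.3999938964844, 391.70001220703125], [373.20001220703125, 391.29998779296875], [373.0, 391.0], [372.79998779296875, 390.6000061035156], [372.6000061035156, 390.29998779296875]]
6 [[374.3999938964844, 392.70001220703125], [374.5, 392.70001220703125], [374.70001220703125, 392.79998779296875], [374.79998779296875, 392.79998779296875], [374.8999938964844, 392.79998779296875], [375.1000061035156, 392.79998779296875]]
9 [[375.1000061035156, 393.5], [375.6000061035156, 393.79998779296875], [376.1000061035156, 394.20001220703125], [376.5, 394.6000061035156], [377.0, 394.8999938964844], [377.5, 395.29998779296875]]
98 [55, 55, 55, 55, 59, 65, 71, 74, 75, 76, 79, 84, 89, 92, 93, 92, 92, 91, 89, 86, 84, 81, 72, 63, 57, 55, 55, 56]
106 [86, 87, 89, 87, 80, 74, 74, 75, 76, 77, 78, 83, 89, 92, 93, 93, 93, 91, 88, 84, 84, 89, 96, 104, 107, 109, 110, 111]
114 [83, 84, 83, 79, 72, 69, 71, 75, 76, 76, 79, 84, 89, 92, 94, 92, 91, 90, 87, 85, 86, 94, 109, 126, 135, 138, 139, 139]
122 [96, 96, 94, 89, 80, 72, 70, 73, 75, 76, 78, 83, 88, 91, 92, 92, 91, 91, 88, 86, 86, 94, 112, 129, 139, 141, 140, 140]
130 [9, 9, 10, 20, 36, 55, 68, 74, 76, 75, 77, 82, 88, 91, 92, 91, 91, 89, 87, 84, 85, 96, 115, 131, 138, 139, 139, 139]
138 [80, 82, 82, 79, 73, 69, 69, 72, 74, 75, 78, 83, 88, 91, 91, 91, 90, 89, 87, 84, 84, 86, 92, 97, 100, 101, 101, 105]
```

carry_out(moves=[[0,0,0.0029,0,1,0,1],[0.0002,0,0.0057,0,2,0,1],[0.0003,0,0.0086,0,3,0,1],[0.0005,0,0.0115,0,4,0,1],[0.0007,0,0.0157,0,5.5,0,1],[0.0007,0,0.0157,0,5.5,0,1],[0.0007,0,0.0157,0,5.5,0,1],[0.0007,0,0.0157,0,5.5,0,1]])

```text
t: 21.75
position: [598.0, 170.3, 429.3]
orientation: [0.618, 1.581, -0.561]
force: [0.2, -0.6, -2.2]
grip_width: 0.416
```

```bash
python3 - <<'E'
from h import *
apply([.0007,0,.0157,0,5.5,0]); p,R=cmd_get(); print(p, p+164*R.as_matrix()[:,0])
E
python3 look.py s10 80 280 ; python3 tilt.py pics/s10_side_raw.png 98 140
```

```text
[598.0487839  170.31906078 429.338     ] [586.49412637 180.97586735 266.09302347]
21.75 [598.03483656 170.34644867 429.28761587] [ 0.24979467 -0.59615436 -2.1648427 ] [-0.09179982 -0.0746141   0.02569216] 0.4156760359810983
side 0 0 [383.2  80.7]
side 0 136 [378.4 141.8]
side 10 0 [383.2  80.7]
side 10 136 [387.4 144. ]
top 0 0 [210.2 165.2]
top 0 136 [227.8 182. ]
top 10 0 [210.2 165.2]
top 10 136 [235.7 173.4]
0 [[372.6000061035156, 391.0], [372.1000061035156, 390.3999938964844], [371.5, 389.70001220703125], [371.0, 389.0], [370.3999938964844, 388.29998779296875], [369.8999938964844, 387.6000061035156]]
3 [[373.3999938964844, 391.79998779296875], [373.20001220703125, 391.3999938964844], [373.0, 391.1000061035156], [372.79998779296875, 390.79998779296875], [372.6000061035156, 390.3999938964844], [372.3999938964844, 390.1000061035156]]
6 [[374.20001220703125, 392.5], [374.29998779296875, 392.5], [374.5, 392.6000061035156], [374.6000061035156, 392.6000061035156], [374.79998779296875, 392.6000061035156], [374.8999938964844, 392.6000061035156]]
9 [[374.8999938964844, 393.29998779296875]
[... 233 characters left out ...]
81, 86, 89, 90, 91, 91, 90, 88, 85, 83, 80, 74, 67, 60, 56, 54, 53, 55, 56]
106 [84, 81, 79, 81, 82, 80, 78, 77, 79, 83, 87, 89, 90, 91, 91, 89, 86, 84, 83, 89, 98, 107, 110, 109, 109, 110, 109, 110]
114 [82, 82, 82, 83, 82, 79, 77, 78, 81, 86, 88, 89, 90, 90, 89, 86, 83, 83, 90, 106, 124, 135, 139, 140, 140, 139, 138, 138]
122 [93, 88, 85, 84, 82, 79, 77, 78, 83, 87, 90, 91, 90, 89, 87, 85, 84, 88, 100, 118, 132, 139, 140, 140, 140, 140, 140, 141]
130 [49, 69, 82, 86, 86, 83, 81, 82, 86, 89, 90, 89, 89, 88, 85, 82, 83, 93, 111, 126, 134, 137, 138, 139, 139, 140, 140, 140]
138 [80, 84, 87, 88, 86, 83, 83, 85, 88, 89, 89, 89, 89, 87, 84, 82, 84, 89, 95, 98, 99, 98, 98, 99, 100, 101, 102, 105]
```

View pics/s10.png

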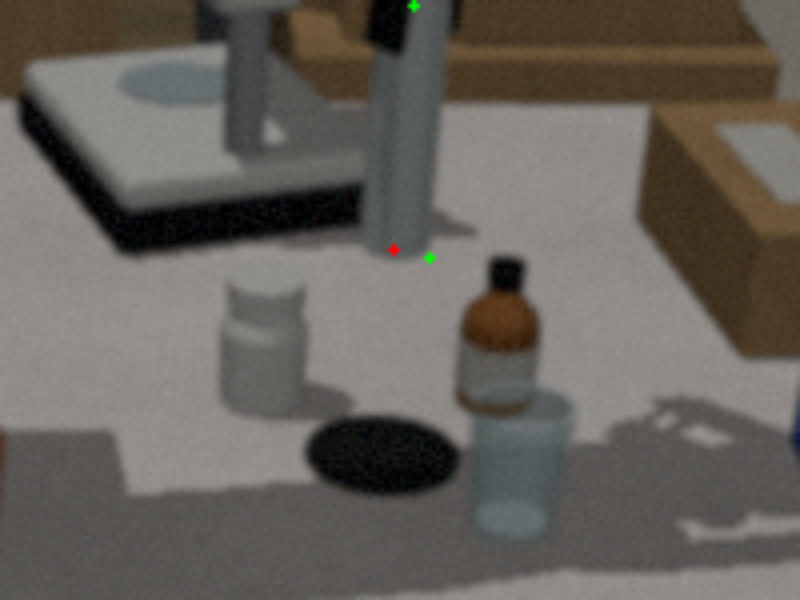

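```bash
python3 - <<'E'
from h import *
p,R=cmd_get()
for k in(30,60,90,115,118,120,122,124,126): print(k,want(p+[0,0,-k],R)[:3])
E
```

```text
30 [ 0.0299 -0.      0.0029]
60 [ 0.0597 -0.      0.0058]
90 [ 0.0896 -0.      0.0086]
115 [ 0.1145 -0.      0.011 ]
118 [ 0.1175 -0.      0.0113]
120 [ 0.1194 -0.      0.0115]
122 [ 0.1214 -0.      0.0117]
124 [ 0.1234 -0.      0.0119]
126 [ 0.1254 -0.      0.0121]
```

carry_out(moves=[[0.01,0,0.001,0,0,0,1],[0.03,0,0.0029,0,0,0,1],[0.05,0,0.0048,0,0,0,1],[0.07,0,0.0067,0,0,0,1],[0.088,0,0.0085,0,0,0,1],[0.1,0,0.0096,0,0,0,1],[0.108,0,0.0104,0,0,0,1],[0.112,0,0.0108,0,0,0,1],[0.1145,0,0.011,0,0,0,1],[0.1145,0,0.011,0,0,0,1],[0.1145,0,0.011,0,0,0,1]])

```text
t: 23.0
position: [598.3, 170.4, 315.2]
orientation: [0.618, 1.58, -0.561]
force: [0.5, -0.4, -2.7]
grip_width: 0.412
```

```bash
python3 - <<'E'
from h import *
apply([.1145,0,.011,0,0,0]); print(cmd_get()[0])
E
python3 look.py s11 120 280
```

```text
[598.03042101 170.33599679 314.31083201]
23.0 [598.33220106 170.37416564 315.1711206 ] [ 0.45359489 -0.36173351 -2.67056823] [-0.11028864 -0.07954762  0.03435719] 0.412467960036819
side 0 0 [379.4 132.4]
side 0 136 [375.  187.9]
side 10 0 [379.4 132.4]
side 10 136 [383.6 190.5]
top 0 0 [225.3 179.4]
top 0 136 [238.8 192.4]
top 10 0 [225.3 179.4]
top 10 136 [245.9 184.8]
```

View pics/s11.png

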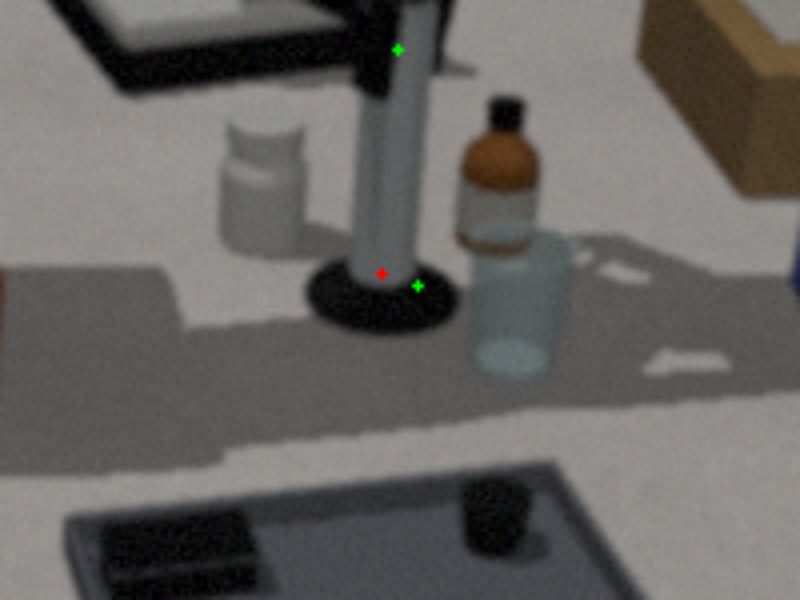

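View pics/s11_t.png

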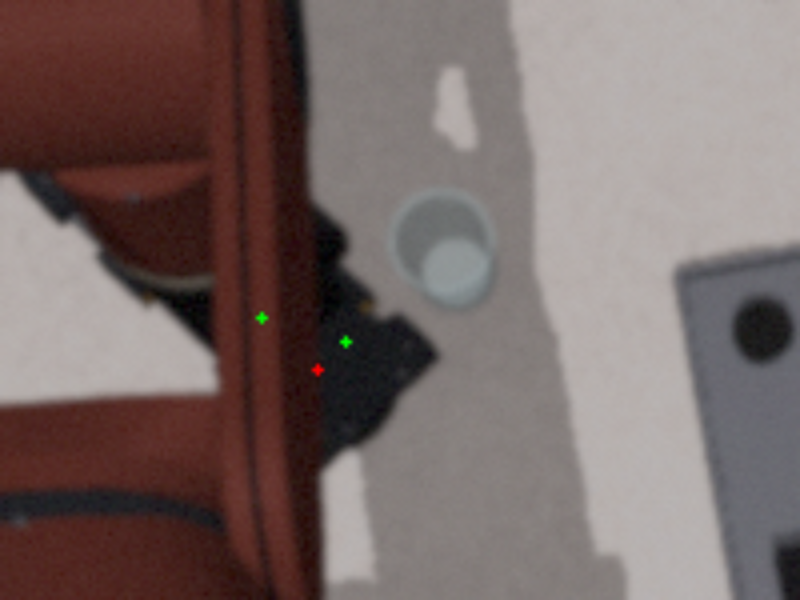

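carry_out(moves=[[0.002,0,0.0002,0,0,0,1],[0.004,0,0.0004,0,0,0,1],[0.005,0,0.0005,0,0,0,1],[0.006,0,0.0006,0,0,0,1],[0.006,0,0.0006,0,0,0,1],[0.006,0,0.0006,0,0,0,1]])

```text
t: 23.7
position: [598.0, 170.3, 308.2]
orientation: [0.618, 1.581, -0.561]
force: [-0.1, -0.5, -3.2]
grip_width: 0.407
```

carry_out(moves=[[0.001,0,0.0001,0,0,0,1],[0.0015,0,0.0001,0,0,0,1],[0.0015,0,0.0001,0,0,0,1],[0.0015,0,0.0001,0,0,0,1]])

```text
t: 24.1
position: [598.0, 170.4, 306.7]
orientation: [0.618, 1.581, -0.561]
force: [-0.4, 0.4, -1.7]
grip_width: 0.409
```

carry_out(moves=[[0.001,0,0.0001,0,0,0,1],[0.001,0,0.0001,0,0,0,1],[0.001,0,0.0001,0,0,0,1],[0.001,0,0.0001,0,0,0,1]])

```text
t: 24.5
position: [598.1, 170.4, 306.2]
orientation: [0.618, 1.581, -0.561]
force: [-1.3, -0.1, 1.9]
grip_width: 0.414
```

```bash
python3 - <<'E'
from h import *
apply([.006,0,.0006,0,0,0]);apply([.0015,0,.0001,0,0,0]);apply([.001,0,.0001,0,0,0])
E
python3 look.py s12 120 280;  python3 tilt.py pics/s12_side_raw.png 146 186
```

```text
24.5 [598.0925094  170.35497271 306.23649519] [-1.32920665 -0.1392613   1.91361421] [-0.18226989  0.3201518   0.02916426] 0.41444760462437225
side 0 0 [378.9 136.3]
side 0 136 [374.6 191.4]
side 10 0 [378.9 136.3]
side 10 136 [383.1 194. ]
top 0 0 [226.3 180.6]
top 0 136 [239.6 193.3]
top 10 0 [226.3 180.6]
top 10 136 [246.6 185.8]
0 [[369.3999938964844, 387.0], [368.8999938964844, 386.29998779296875], [368.29998779296875, 385.6000061035156], [367.79998779296875, 384.8999938964844], [367.20001220703125, 384.20001220703125]]
3 [[369.8999938964844, 387.3999938964844], [369.79998779296875, 387.1000061035156], [369.6000061035156, 386.79998779296875], [369.3999938964844, 386.5], [369.20001220703125, 386.1000061035156]]
6 [[370.3999938964844, 387.79998779296875], [370.6000061035156, 387.8999938964844], [370.70001220703125, 387.8999938964844], [370.8999938964844, 388.0], [371.1000061035156, 388.0]]
9 [[370.79998779296875, 388.29998779296875], [371.3999938964844, 388.70001220703125], [371.8999938964844, 389.1000061035156], [372.3999938964844, 389.5], [372.8999938964844, 389.8999938964844]]
146 [44, 27, 17, 13, 13, 21, 42, 66, 84, 93, 93, 92, 91, 89, 87, 91, 104, 122, 134, 140, 142, 142, 141, 142, 142, 142, 142, 143]
154 [93, 85, 81, 80, 81, 84, 89, 92, 94, 95, 95, 93, 90, 87, 88, 99, 118, 133, 140, 142, 142, 141, 141, 142, 142, 140, 134, 123]
162 [92, 89, 86, 81, 81, 86, 91, 93, 93, 93, 92, 90, 86, 86, 95, 112, 129, 139, 142, 141, 140, 141, 140, 132, 111, 80, 55, 44]
170 [91, 89, 87, 84, 85, 89, 91, 93, 93, 93, 91, 89, 87, 91, 103, 121, 135, 142, 143, 142, 143, 142, 135, 120, 102, 89, 86, 87]
178 [89, 88, 85, 84, 87, 90, 91, 92, 92, 90, 87, 85, 86, 98, 117, 133, 140, 141, 141, 142, 142, 140, 129, 108, 83, 70, 73, 81]
```

View pics/s12.png

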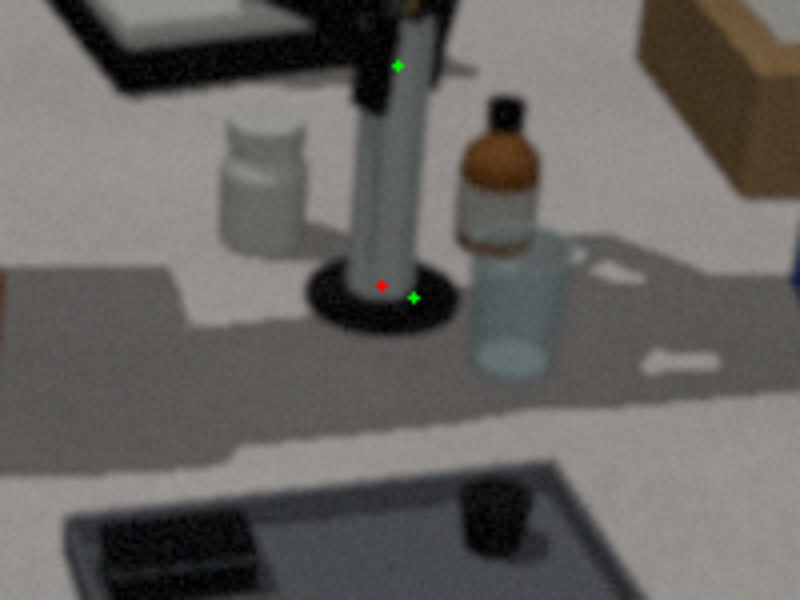

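carry_out(moves=[[0,0,0,0,0,0,1],[0,0,0,0,0,0,1],[0,0,0,0,0,0,1],[0,0,0,0,0,0,1],[0,0,0,0,0,0,1]], grip_force=3)

```text
t: 25.15
position: [598.2, 170.4, 306.1]
orientation: [0.618, 1.581, -0.561]
force: [-1.3, 0.1, 4.8]
grip_width: 0.414
```

carry_out(moves=[[0,0,0,0,0,0,0.55],[0,0,0,0,0,0,0.5],[0,0,0,0,0,0,0.4],[0,0,0,0,0,0,0.2],[0,0,0,0,0,0,0],[0,0,0,0,0,0,0],[0,0,0,0,0,0,0],[0,0,0,0,0,0,0],[0,0,0,0,0,0,0]])

```text
t: 26.05
position: [598.0, 170.3, 305.8]
orientation: [0.618, 1.581, -0.561]
force: [0.2, 0.0, -0.2]
grip_width: 0.982
```

```bash
python3 look.py s13 120 280
```

```text
26.05 [598.02644041 170.33447956 305.78298471] [ 0.16000388  0.03159632 -0.19436407] [-0.05013429 -0.0069612  -0.01402353] 0.9815644124755581
side 0 0 [378.8 136.5]
side 0 136 [374.5 191.5]
side 10 0 [378.8 136.5]
side 10 136 [383.  194.2]
top 0 0 [226.4 180.7]
top 0 136 [239.7 193.4]
top 10 0 [226.4 180.7]
top 10 136 [246.7 185.8]
```

View pics/s13.png

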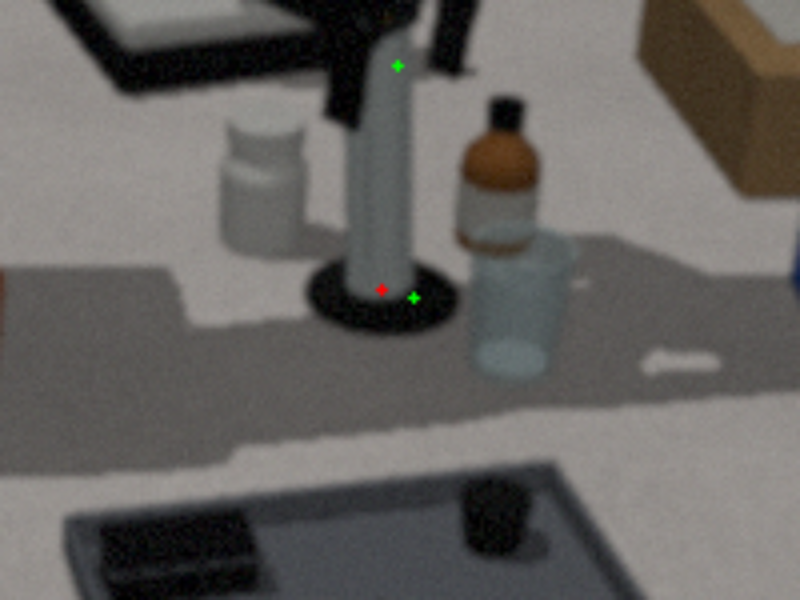

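carry_out(moves=[[0,0,0,0,0,0,0],[0,0,0,0,0,0,0],[0,0,0,0,0,0,0],[0,0,0,0,0,0,0],[0,0,0,0,0,0,0],[0,0,0,0,0,0,0],[0,0,0,0,0,0,0],[0,0,0,0,0,0,0],[0,0,0,0,0,0,0],[0,0,0,0,0,0,0]])

```text
t: 27.15
position: [598.0, 170.4, 305.8]
orientation: [0.618, 1.581, -0.561]
force: [-0.3, -0.3, 0.8]
grip_width: 0.997
```

```bash
python3 look.py s14 120 280
```

```text
27.15 [598.00400514 170.36826885 305.77266634] [-0.30078338 -0.33489007  0.8071315 ] [-0.07560851 -0.0581538  -0.01546495] 0.9973073266687861
side 0 0 [378.8 136.5]
side 0 136 [374.5 191.5]
side 10 0 [378.8 136.5]
side 10 136 [383.  194.2]
top 0 0 [226.4 180.7]
top 0 136 [239.6 193.4]
top 10 0 [226.4 180.7]
top 10 136 [246.6 185.9]
```

View pics/s14.png

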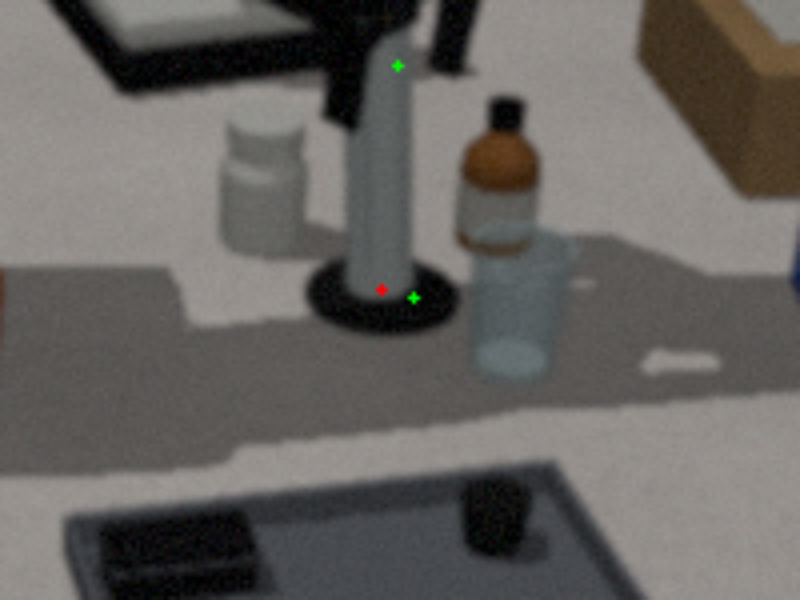

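```bash
python3 tilt.py pics/s14_side_raw.png 152 186|tail -5; python3 - <<'E'
from h import *
c=cam('side');d=cv2.imread('pics/s13_side_raw.png').astype(int);e=cv2.imread('pics/s14_side_raw.png').astype(int)
print(abs(d-e)[120:200,360:400].mean(),abs(d-e)[300:400,100:200].mean())
cv2.imwrite('pics/s14c.png',cv2.resize(c['pixels'][100:200,330:430],None,fx=6,fy=6,interpolation=2))
E
```

```text
152 [75, 83, 89, 93, 94, 95, 96, 96, 94, 90, 88, 91, 103, 123, 137, 142, 143, 142, 142, 142, 142, 142, 142, 142, 142, 142, 143, 141]
160 [90, 88, 88, 91, 94, 95, 95, 94, 91, 88, 87, 92, 104, 121, 135, 142, 143, 143, 142, 142, 142, 142, 141, 136, 120, 94, 68, 52]
168 [89, 87, 88, 91, 94, 95, 95, 94, 93, 90, 88, 91, 103, 119, 134, 141, 142, 142, 142, 142, 142, 141, 136, 124, 106, 92, 85, 84]
176 [89, 87, 88, 91, 93, 94, 94, 94, 93, 90, 87, 90, 102, 121, 135, 141, 142, 141, 142, 143, 143, 141, 131, 112, 91, 82, 84, 89]
184 [90, 88, 88, 90, 93, 94, 93, 93, 92, 89, 86, 87, 90, 96, 106, 116, 125, 131, 135, 138, 139, 140, 140, 140, 139, 135, 125, 110]
4.418020833333333 2.5683333333333334
```

View pics/s14c.png

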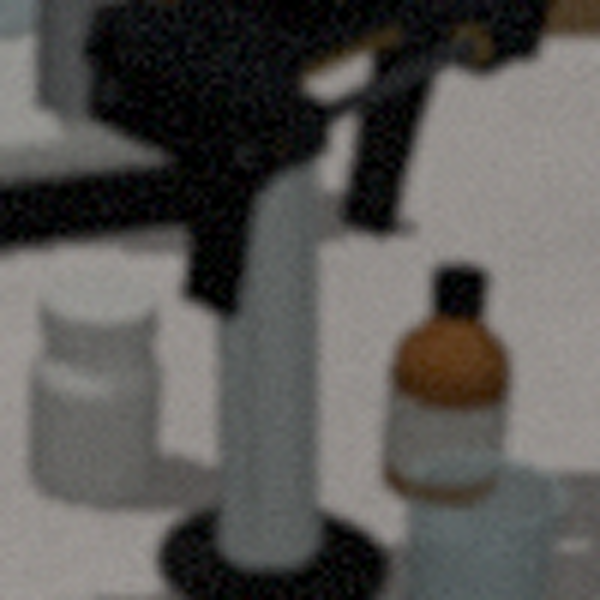

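carry_out(moves=[[-0.005,0,-0.0005,0,0,0,0],[-0.01,0,-0.001,0,0,0,0],[-0.015,0,-0.0014,0,0,0,0],[-0.02,0,-0.0019,0,0,0,0],[-0.025,0,-0.0024,0,0,0,0],[-0.03,0,-0.0029,0,0,0,0],[-0.03,0,-0.0029,0,0,0,0],[-0.03,0,-0.0029,0,0,0,0]])

```text
t: 28.15
position: [598.0, 170.3, 336.0]
orientation: [0.618, 1.581, -0.561]
force: [-0.7, -0.7, 0.4]
grip_width: 1.003
```

```bash
python3 look.py s15 100 280 | head -1; python3 - <<'E'
from h import *
apply([-.03,0,-.0029,0,0,0])
E
```

```text
28.15 [598.01382013 170.33788107 336.0407187 ] [-0.74412298 -0.6743505   0.37054691] [-0.0354662  -0.04661441  0.00099817] 1.0030996356400959
```

View pics/s15.png

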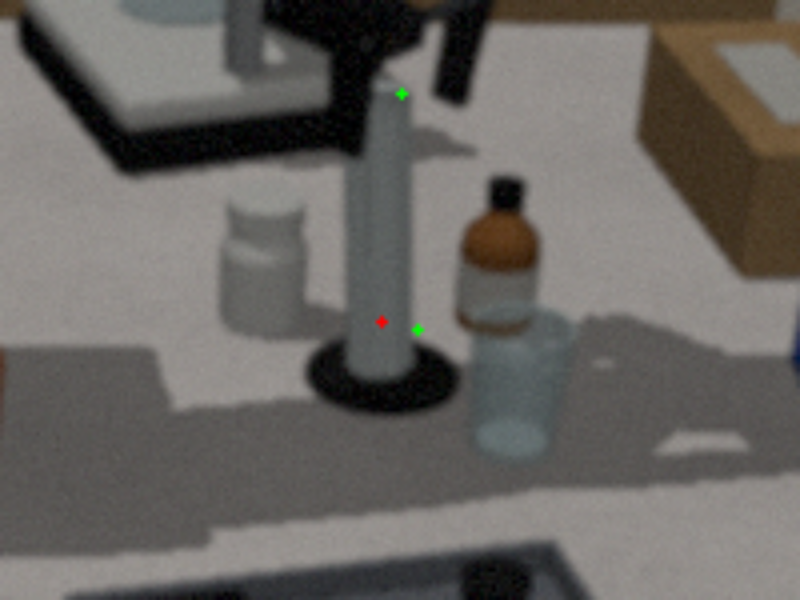

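carry_out(moves=[[-0.01,0,-0.001,0,0,0,0],[-0.025,0,-0.0024,0,0,0,0],[-0.04,0,-0.0038,0,0,0,0],[-0.06,0,-0.0058,0,0,0,0],[-0.08,0,-0.0077,0,0,0,0],[-0.1,0,-0.0096,0,0,0,0],[-0.1,0,-0.0096,0,0,0,0]])

```text
t: 28.95
position: [598.8, 170.5, 441.9]
orientation: [0.62, 1.574, -0.557]
force: [1.0, -0.6, 0.2]
grip_width: 0.999
```

carry_out(moves=[[0,0,0.02,0,0,0,0],[0,0,0.06,0,0,0,0],[0,0,0.1,0,0,0,0],[0,0,0.14,0,0,0,0],[0,0,0.18,0,0,0,0],[0,0,0.2,0,0,0,0],[0,0,0.2,0,0,0,0],[0,0,0.2,0,0,0,0]])

```text
t: 29.75
position: [744.5, 34.3, 415.1]
orientation: [0.619, 1.584, -0.563]
force: [0.2, 0.9, 1.1]
grip_width: 1.001
```

```bash
python3 - <<'E'
from h import *
apply([-.1,0,-.0096,0,0,0]);apply([0,0,.2,0,0,0])
E
python3 look.py s16 90 280 |head -1
```

```text
29.75 [744.52357867  34.33555918 415.08491749] [0.20233926 0.91232577 1.07590841] [-0.02291493 -0.01389087 -0.02366614] 1.0011122256992608
```

View pics/s16.png

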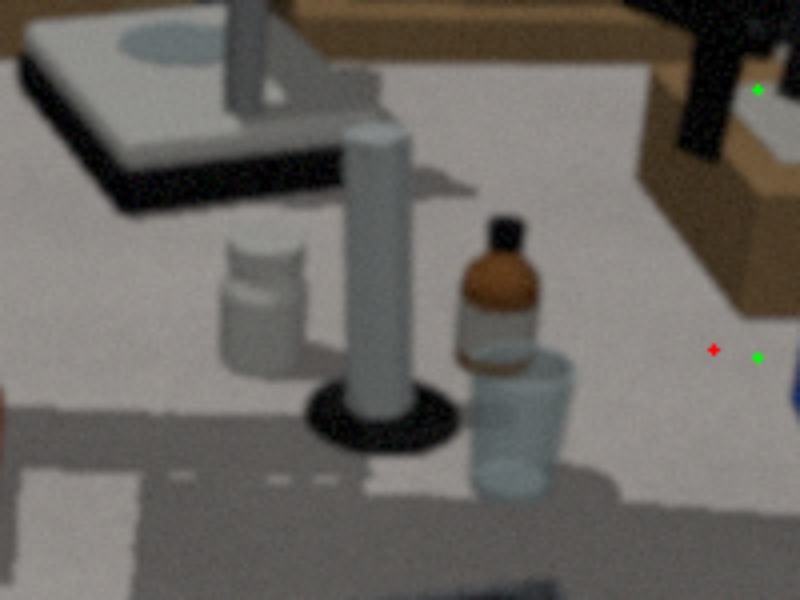

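View pics/s16_t.png

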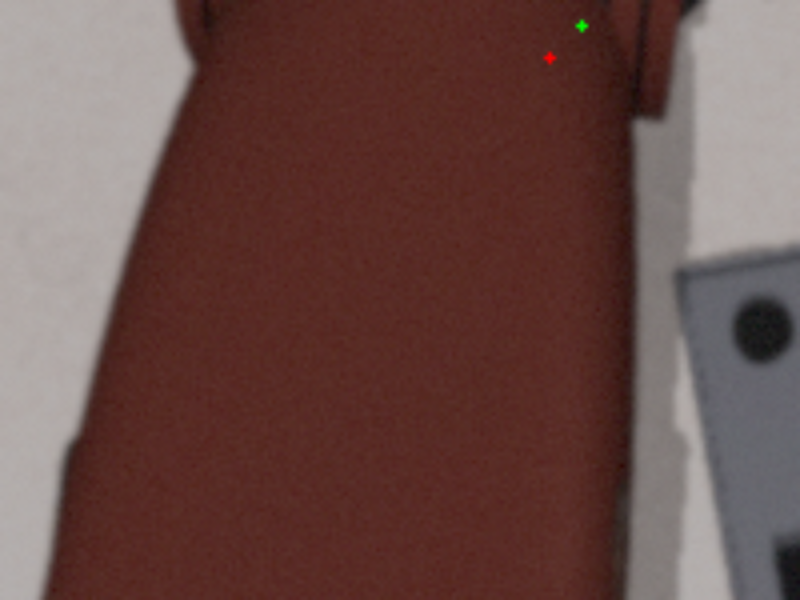

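```bash
python3 - <<'E'
from h import *
print(want([680,-250,420],Rdown(-.745+np.pi/2)))
E
```

```text
[-1.680e-02 -2.534e-01  1.452e-01  2.000e-04 -5.500e+00  0.000e+00]
```

carry_out(moves=[[-0.0168,-0.03,0.02,0,-5.5,0,0],[-0.0168,-0.07,0.04,0,-5.5,0,0],[-0.0168,-0.11,0.065,0,-5.5,0,0],[-0.0168,-0.15,0.085,0,-5.5,0,0],[-0.0168,-0.19,0.11,0,-5.5,0,0],[-0.0168,-0.23,0.13,0,-5.5,0,0],[-0.0168,-0.2534,0.1452,0,-5.5,0,0],[-0.0168,-0.2534,0.1452,0,-5.5,0,0],[-0.0168,-0.2534,0.1452,0,-5.5,0,0]])

```text
t: 30.75
position: [679.7, -249.5, 420.4]
orientation: [0.583, 1.491, -0.582]
force: [-0.1, -0.3, -0.0]
grip_width: 0.999
```

```bash
python3 - <<'E'
from h import *
for n in('side','top'):
    c=cam(n,f'f_{n}_raw.png'); a=c['pixels'].copy(); b=a.copy()
    ang=np.linspace(0,2*np.pi,16)
    pts=[]
    for z in(10,170):
        for t in ang: pts.append(proj(c,[586.5+19*np.cos(t),181+19*np.sin(t),z]))
    h=cv2.convexHull(np.array(pts,np.float32)); F=4
    y0,x0=(90,280) if n=='side' else (110,150)
    b=cv2.resize(a[y0:y0+150,x0:x0+200],None,fx=F,fy=F,interpolation=1)
    cv2.polylines(b,[np.round((h-[x0,y0]+.5)*F).astype(np.int32)],True,(0,0,255),1)
    q=(proj(c,[586.5,181,6])-[x0,y0]+.5)*F; cv2.circle(b,tuple(q.astype(int).tolist()),3,(0,255,0),-1)
    cv2.imwrite(f'pics/f_{n}.png',b)
E
```

```text
(no output)
```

View pics/f_side.png

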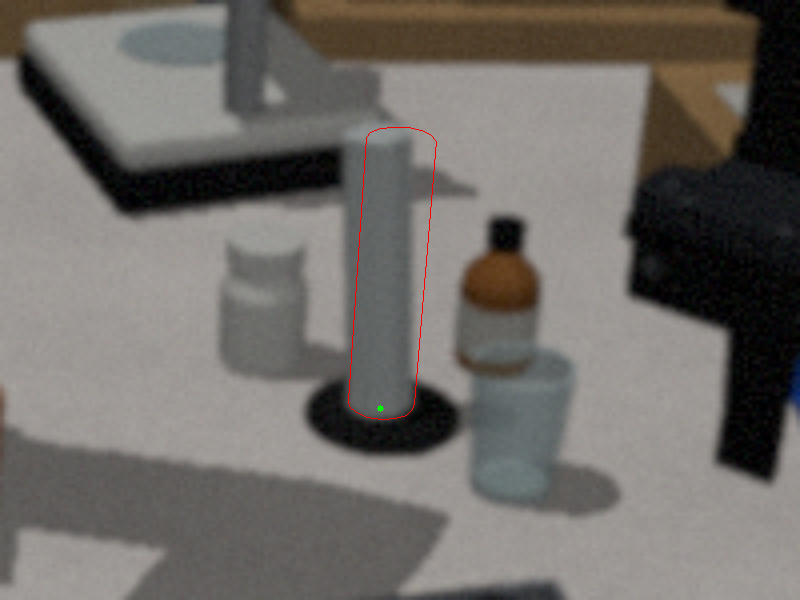

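View pics/f_top.png

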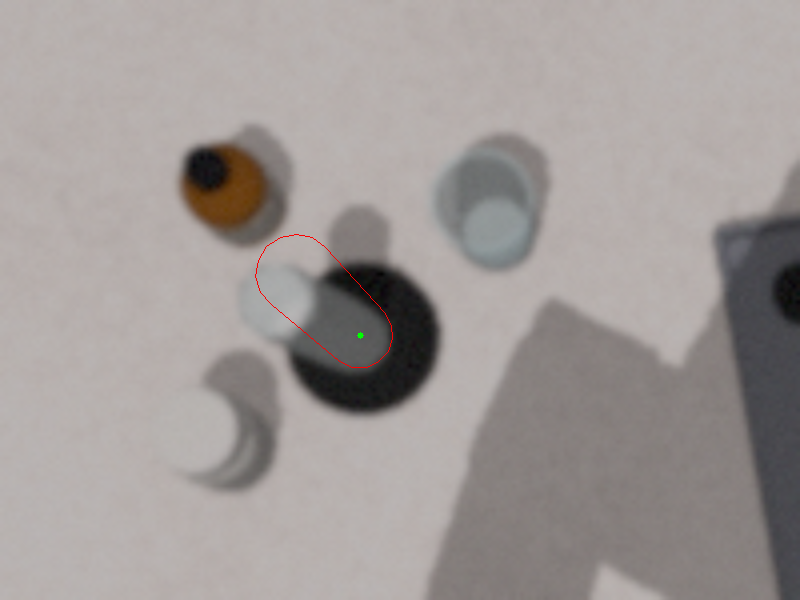

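View pics/f_top_raw.png

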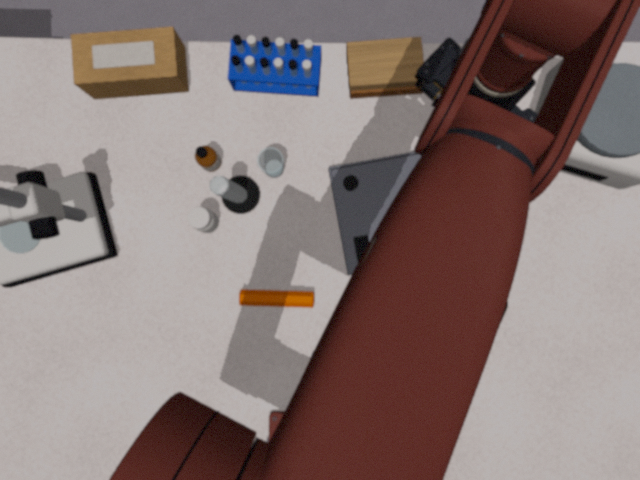

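View pics/f_side_raw.png

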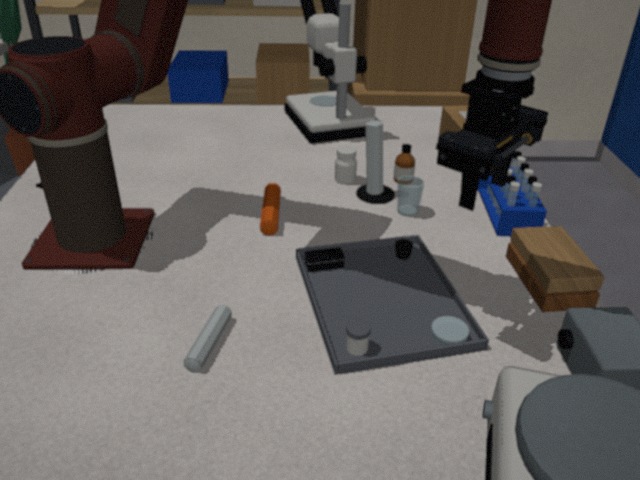

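```bash
python3 - <<'E'
from h import *
ct,cs=cam('top'),cam('side')
a,b=ray(ct,(219.0,185.2)),ray(cs,(373.8,122.6))
A=np.c_[a[1],-b[1]];s=np.linalg.lstsq(A,b[0]-a[0],rcond=None)[0]
P,Q=a[0]+a[1]*s[0],b[0]+b[1]*s[1];print(P,Q)
print('at z=173:',atz(ct,(219.0,185.2),173),atz(cs,(373.8,122.6),173))
d=np.array([np.cos(-.745),np.sin(-.745)]);ac=np.array([-d[1],d[0]])
m=(P+Q)/2-np.array([586.5,181,6]); print('lean d,across deg',np.degrees(np.arctan2(m[:2]@d,168)),np.degrees(np.arctan2(m[:2]@ac,168)))
# crop raw enlarged foot
c=cs['pixels'][175:205,355:397]; cv2.imwrite('pics/foot.png',cv2.resize(c,None,fx=16,fy=16,interpolation=2))
E
```

```text
[571.43491554 188.44310975 170.92565257] [574.33226816 188.25470459 171.46947933]
at z=173: [571.01244263 187.93374278 173.        ] [573.80158492 184.51150366 173.        ]
lean d,across deg -5.099326087017207 -1.3057930173602965
```

View pics/foot.png

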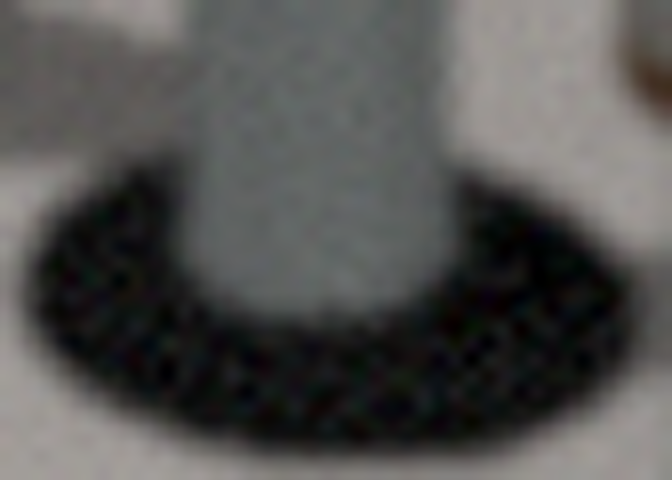

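```bash
python3 - <<'E'
from h import *
apply([-.0168,-.2534,.1452,0,-5.5,0]); p,R=cmd_get(); print(p)
print(want([577.6,189.2,420],Rdown(-.745+np.pi/2)), R.as_matrix().round(3))
E
```

```text
[ 680.00061954 -249.98455209  420.00956778]
[ 0.000e+00  2.534e-01 -3.730e-01  2.000e-04  0.000e+00 -0.000e+00] [[ 0.     0.678  0.735]
 [-0.     0.735 -0.678]
 [-1.     0.     0.   ]]
```

carry_out(moves=[[0,0.013,-0.019,0,0,0,0],[0,0.034,-0.05,0,0,0,0],[0,0.06,-0.088,0,0,0,0],[0,0.087,-0.128,0,0,0,0],[0,0.114,-0.168,0,0,0,0],[0,0.141,-0.208,0,0,0,0],[0,0.168,-0.248,0,0,0,0],[0,0.195,-0.287,0,0,0,0],[0,0.218,-0.321,0,0,0,0],[0,0.237,-0.349,0,0,0,0],[0,0.249,-0.366,0,0,0,0],[0,0.2534,-0.373,0,0,0,0],[0,0.2534,-0.373,0,0,0,0],[0,0.2534,-0.373,0,0,0,0]])

```text
t: 32.35
position: [577.7, 188.9, 420.1]
orientation: [0.582, 1.491, -0.583]
force: [-0.9, 0.9, -0.6]
grip_width: 1.003
```

```bash
python3 - <<'E'
from h import *
apply([0,.2534,-.373,0,0,0]); print(cmd_get()[0])
E
python3 look.py r1 80 280 |head -1
```

```text
[577.60970147 189.16993086 420.00956778]
32.35 [577.66660991 188.87339682 420.05362068] [-0.91666381  0.94259432 -0.58712648] [-0.03884716 -0.01746734 -0.00954423] 1.0031225885462143
```

View pics/r1.png

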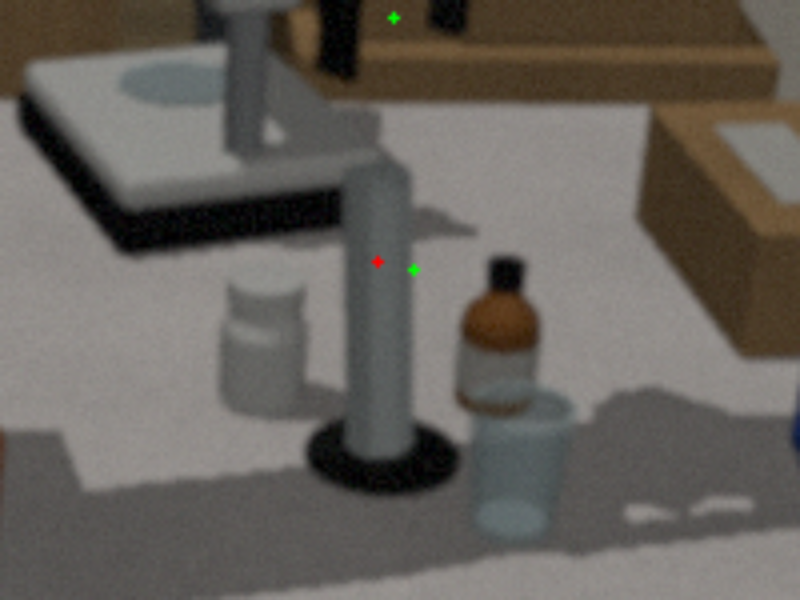

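carry_out(moves=[[0.015,0,0,0,0,0,0],[0.035,0,0,0,0,0,0],[0.055,0,0,0,0,0,0],[0.075,0,0,0,0,0,0],[0.092,0,0,0,0,0,0],[0.105,0,0,0,0,0,0],[0.112,0,0,0,0,0,0],[0.114,0,0,0,0,0,0],[0.114,0,0,0,0,0,0],[0.114,0,0,0,0,0,0]], grip_force=4)

```text
t: 33.45
position: [578.0, 189.2, 307.0]
orientation: [0.583, 1.49, -0.582]
force: [-0.1, -0.6, -0.7]
grip_width: 1.0
```

```bash
python3 - <<'E'
from h import *
apply([.114,0,0,0,0,0]); print(cmd_get()[0])
E
python3 look.py r2 110 280 |head -1
```

```text
[577.60970147 189.16993086 306.00956778]
33.45 [578.00360147 189.2125263  307.00317152] [-0.06093897 -0.58195161 -0.65816259] [ 0.03744878 -0.02161602 -0.03057518] 1.000463945900601
```

View pics/r2.png

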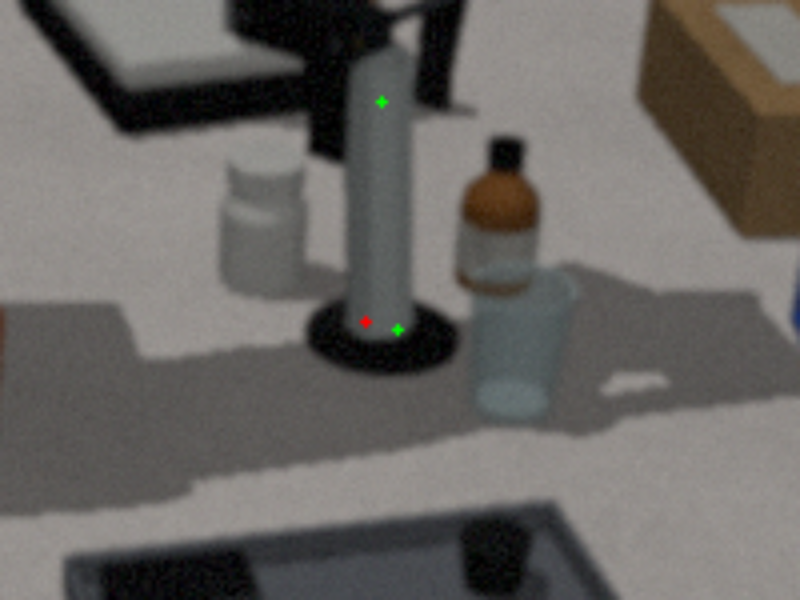

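carry_out(moves=[[0,0,0,0,0,0,0.4],[0,0,0,0,0,0,0.5],[0,0,0,0,0,0,0.55],[0,0,0,0,0,0,0.6],[0,0,0,0,0,0,0.65],[0,0,0,0,0,0,1],[0,0,0,0,0,0,1],[0,0,0,0,0,0,1]], grip_force=4)

```text
t: 34.35
position: [577.6, 189.2, 306.0]
orientation: [0.583, 1.491, -0.583]
force: [-0.3, 0.0, 0.4]
grip_width: 0.412
```

carry_out(moves=[[-0.0001,0,0.002,0,0,0,1],[-0.0002,0,0.004,0,0,0,1],[-0.0003,0,0.006,0,0,0,1],[-0.0003,0,0.008,0,0,0,1],[-0.0004,0,0.01,0,0,0,1],[-0.0004,0,0.012,0,0,0,1],[-0.0004,0,0.012,0,0,0,1],[-0.0004,0,0.012,0,0,0,1],[-0.0004,0,0.012,0,0,0,1]])

```text
t: 35.25
position: [586.5, 180.9, 306.5]
orientation: [0.583, 1.491, -0.583]
force: [0.0, -0.9, 0.4]
grip_width: 0.413
```

```bash
python3 - <<'E'
from h import *
apply([-.0004,0,.012,0,0,0]); print(cmd_get()[0])
E
python3 look.py r3 110 280 |head -1; python3 tilt.py pics/r3_side_raw.png 150 182
```

```text
[586.43077829 181.03429298 306.40956778]
35.25 [586.54799467 180.9407146  306.50067129] [ 0.03647385 -0.91528976  0.38569706] [-0.03297715 -0.16276082  0.00092919] 0.41347643744097917
0 [[369.1000061035156, 386.6000061035156], [368.6000061035156, 385.8999938964844], [368.0, 385.20001220703125], [367.5, 384.5]]
3 [[369.79998779296875, 387.20001220703125], [369.6000061035156, 386.8999938964844], [369.3999938964844, 386.6000061035156], [369.20001220703125, 386.20001220703125]]
6 [[370.3999938964844, 387.79998779296875], [370.6000061035156, 387.79998779296875], [370.79998779296875, 387.8999938964844], [370.8999938964844, 387.8999938964844]]
9 [[371.0, 388.3999938964844], [371.6000061035156, 388.79998779296875], [372.1000061035156, 389.20001220703125], [372.6000061035156, 389.6000061035156]]
150 [86, 74, 72, 70, 69, 69, 75, 85, 91, 93, 92, 91, 89, 87, 87, 93, 107, 124, 136, 141, 141, 141, 141, 142, 143, 143, 143, 142]
158 [83, 78, 78, 79, 80, 84, 89, 92, 92, 93, 93, 91, 89, 87, 89, 101, 120, 134, 139, 140, 141, 141, 142, 141, 132, 111, 84, 64]
166 [77, 76, 78, 79, 83, 87, 91, 93, 93, 93, 91, 88, 86, 87, 96, 113, 130, 138, 140, 140, 139, 138, 136, 126, 109, 90, 77, 69]
174 [76, 77, 78, 80, 84, 89, 92, 94, 94, 92, 90, 87, 86, 93, 110, 128, 138, 140, 141, 141, 142, 141, 132, 116, 97, 87, 86, 88]
```

View pics/r3.png

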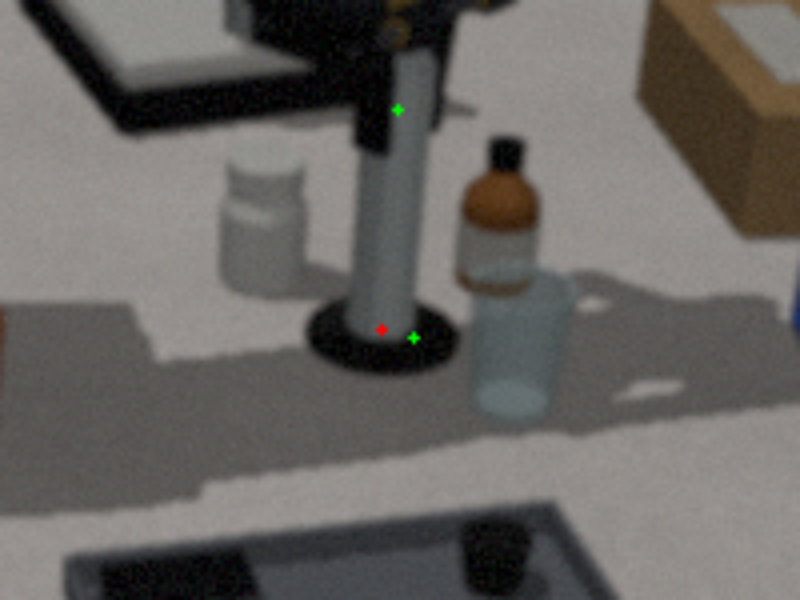

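carry_out(moves=[[0,0,0,0,0,0,0.57],[0,0,0,0,0,0,0.55],[0,0,0,0,0,0,0.53],[0,0,0,0,0,0,0.5],[0,0,0,0,0,0,0.4],[0,0,0,0,0,0,0.2],[0,0,0,0,0,0,0],[0,0,0,0,0,0,0],[0,0,0,0,0,0,0],[0,0,0,0,0,0,0]], grip_force=3)

```text
t: 36.4
position: [586.5, 181.0, 306.4]
orientation: [0.583, 1.491, -0.583]
force: [-0.1, -0.4, -0.7]
grip_width: 0.944
```

```bash
python3 look.py r4 110 280 |head -1; python3 tilt.py pics/r4_side_raw.png 150 182|tail -4
```

```text
36.4 [586.45236439 181.0185377  306.42753597] [-0.08125179 -0.44156918 -0.69315202] [-0.05416664 -0.02615419 -0.04046829] 0.9437369640415759
150 [37, 61, 81, 91, 95, 95, 95, 94, 92, 89, 89, 94, 109, 125, 136, 141, 141, 141, 142, 142, 141, 141, 142, 143, 143, 143, 143, 143]
158 [79, 81, 86, 91, 94, 96, 96, 94, 92, 89, 88, 94, 108, 124, 137, 142, 142, 141, 141, 140, 140, 141, 142, 141, 132, 112, 85, 65]
166 [77, 80, 85, 91, 95, 95, 94, 93, 91, 89, 88, 93, 107, 124, 136, 141, 141, 141, 140, 140, 139, 138, 136, 128, 110, 90, 77, 69]
174 [77, 81, 86, 90, 93, 94, 94, 94, 93, 90, 88, 93, 107, 125, 137, 141, 141, 141, 141, 141, 142, 142, 134, 116, 97, 87, 86, 87]
```

View pics/r4.png

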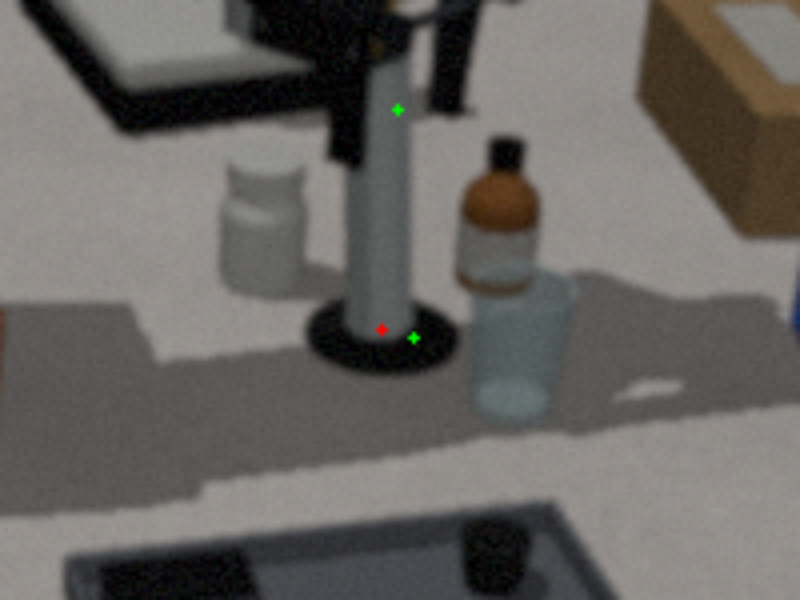

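It settles back to the same stable rest, so the lean comes from the float itself and not from how I released it. I retreat straight up, then to the side.

carry_out(moves=[[-0.005,0,0,0,0,0,0],[-0.015,0,0,0,0,0,0],[-0.03,0,0,0,0,0,0],[-0.05,0,0,0,0,0,0],[-0.075,0,0,0,0,0,0],[-0.1,0,0,0,0,0,0],[-0.125,0,0,0,0,0,0],[-0.14,0,0,0,0,0,0],[-0.14,0,0,0,0,0,0]])

```text
t: 37.45
position: [586.9, 181.1, 450.6]
orientation: [0.585, 1.486, -0.579]
force: [0.9, -0.2, 0.1]
grip_width: 0.997
```

carry_out(moves=[[0,-0.013,0.019,0,0,0,0],[0,-0.034,0.05,0,0,0,0],[0,-0.06,0.088,0,0,0,0],[0,-0.087,0.128,0,0,0,0],[0,-0.114,0.168,0,0,0,0],[0,-0.141,0.208,0,0,0,0],[0,-0.168,0.248,0,0,0,0],[0,-0.19,0.28,0,0,0,0],[0,-0.2,0.3,0,0,0,0],[0,-0.2,0.3,0,0,0,0],[0,-0.2,0.3,0,0,0,0]])

```text
t: 38.55
position: [671.1, -169.6, 444.6]
orientation: [0.584, 1.494, -0.583]
force: [-0.7, 1.0, 0.2]
grip_width: 1.002
```

```bash
python3 look.py z1 90 280|head -1
python3 - <<'E'
from h import *
a=cv2.imread('pics/side0.png').astype(int);b=cv2.imread('pics/z1_side_raw.png').astype(int)
cv2.imwrite('pics/z1_s.png',b.astype(np.uint8))
E
```

```text
38.55 [ 671.13643583 -169.64014343  444.63047823] [-0.68367457  0.95027383  0.18619821] [ 0.03644816 -0.00878581  0.00795156] 1.0015279885784265
```

View pics/z1_s.png

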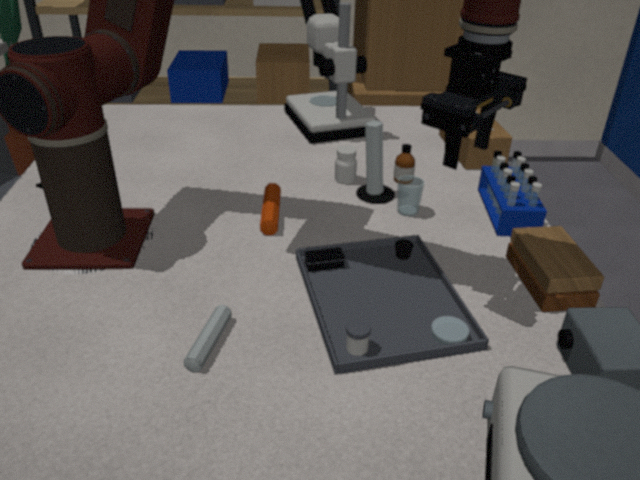

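View pics/z1_t.png

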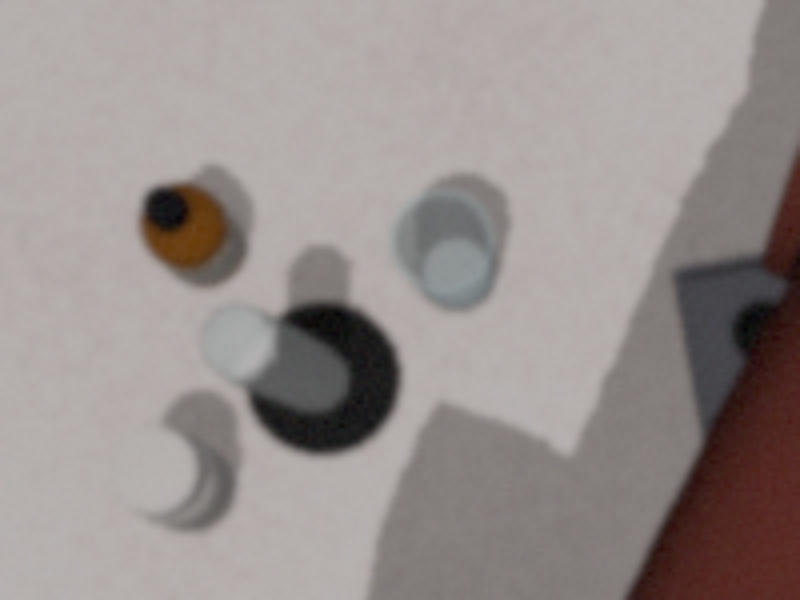

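The float stands by itself on the middle of the pad. The bystanders are where they were in the first pictures, and the arm is clear. Handing in.

```bash
python3 -c "
from bench import env
print(env.sign_off())"
```

```text
the job is handed in; nothing more can be done
None
```

The float is standing by itself, heavy end down, on the middle of the pad, but it leans about 5 degrees. I handed the job in at about 39 s.

- **Feeling the weight:** I lifted it by the middle about 11 cm at 20 N. The wrist moment, about (0.04 to 0.08, 0.06 to 0.12) N m, put the heavy end towards the dish. I laid it flat in the tray again and let go.
- **Standing it up:** I took it 52 mm towards the light end at 8 N and swung it up about its heavy end. I drew the foot back about 25 mm on the way so it would miss the dish. I carried it over at 15 N and set it on the pad, with contact shown by the force reading.
- **The lean:** After release it settled about 5 degrees off vertical. I took hold again lightly, set it upright and let go. It returned to the same stable lean, so I left it; the cause is not known.
- **Last checks:** Both cameras show it free-standing, with the foot at the pad's centre to within a few mm. By eye the things in the tray and round the pad have not moved from the first pictures. In the last top view the arm hid most of the tray, so the tray check rests on the side view. The gripper is open and clear.

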